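# Set a strap splitter's gap with a gauge blade

### The job

Set the gap of the strap splitter: lay the gauge's blade flat on the bed and slide it in under the presser foot until its tip meets the end stop, then turn the knob on top clockwise until the foot just drags on the blade, without ever screwing it down hard. The drag is right when a tug of a few millimetres on the gauge takes a pull of about 7 N, neither loose nor jammed. Leave the gauge in the gap, no more than a centimetre or so out from the stop, let go of everything, and leave the other things on the bench alone.

Things in the scene. Friction and masses are not known exactly. Their poses are not given: they have to be found in the camera images.
- splitter: Strap splitter, a grey iron frame on a wooden board fixed to the bench. Origin: on the bench top, on the vertical axis of its adjusting screw; its x axis is the feed direction (the blade goes in toward +x), z up. Board 265x125x24 mm, x = -195 to +70 mm. Above it a flat steel bed 60 mm wide, x = -165 to +40 mm, its top 40 to 45 mm above the bench (differently shimmed each time).
- gap (a point): Point on the screw's axis 44 mm above the bench, about on the bed; axes as the splitter's. Over it hangs a sprung presser foot 30 mm wide, x = -18 to +18 mm, front edge stepped back; at the start it stands clear of the blade, by 2 mm or more. Posts: inner faces at y = -33 and +33 mm, x = -20 to +20 mm, feet to +-30 mm; they carry a crosshead whose top is 124 mm above the bench.
- end_stop (a point): Middle of the face of the end stop, a small dark steel block behind the foot: 34 mm beyond the screw's axis along the splitter's x, at y = 0, 46 mm above the bench. The blade's tip is to butt against it.
- knob_grip (a point): Centre of the knob's bar, on the screw's axis, 155 mm above the bench: 48 mm long (this point's x), 13 wide (y), 26 high, on a disc of 38 mm. Clockwise from above lowers the foot by a coarse thread; the knob stays at its height, turns 2.9 rad in all, has 0.13 N m of friction. The foot meets the blade 0.3 to 1.6 rad after the start (not to be told by eye); from then on its spring presses about 27 N harder a radian.
- gauge_grip (a point): Centre of the gauge's wooden grip, 22 mm above its underside. The grip is a block 48 mm long (x), 18 mm wide (y), 44 mm high; take it across its width. From its front a steel blade 16 mm wide and 4 mm thick, flush with the underside, runs along +x; its tip lies 125 mm from this point. About 90 g. It starts lying on the bench, loose.
- gauge_tip (a point): The tip of the gauge's blade, in the middle of its thickness, 2 mm above the gauge's underside; x axis along the blade, outward. Home against the end stop it stands at x = +34 mm, y = 0 in the splitter's frame.
- gauge: The gauge itself: origin at the underside below the centre of its grip, x along the blade, z up. A pull along the blade meets about 1.2 N of drag for each newton that the foot presses (15 percent either way), half of it on the foot, half on the bed; lifting or pressing the grip by 1 N meanwhile takes away or adds 0.6 N.
- seam_roller: Bystander: hand roller with wooden handle, 38x128x26 mm; origin at its underside. To be left alone.
- tape_roll: Bystander: roll of paper tape lying flat, 103x105x26 mm; origin at its underside. To be left alone.
- buckle_1: Bystander: strap buckle lying flat, 43x54x10 mm; origin at its underside. To be left alone.
- wax_block: Bystander: lump of beeswax, 38x55x22 mm; origin at its underside. To be left alone.
- bone_folder: Bystander: flat bone folder, 22x150x9 mm; origin at its underside. To be left alone.
- edge_paint_1: Bystander: small upright paint bottle, 34x33x72 mm; origin at its underside. To be left alone.
- sanding_block: Bystander: sanding block, 35x86x27 mm; origin at its underside. To be left alone.

How it is judged:
On the way, in this order (a step that is already met when the one before it is completed fails the run):
1. the blade lies flat in the gap, its tip within 5 mm of the end stop (x of gauge_tip in the frame of splitter between 0.029 and 0.04 m and y of gauge_tip in the frame of splitter between -0.014 and 0.014 m and z of gauge_tip in the frame of splitter below 0.054 m), for 0.2 s.
2. the foot presses lightly on the blade (3 to 11 N), the blade in the gap (x of gauge_tip in the frame of splitter between 0.014 and 0.04 m and y of gauge_tip in the frame of splitter between -0.014 and 0.014 m and z of gauge_tip in the frame of splitter below 0.054 m and contact force between presser_foot and gauge between 3 and 11 N), for 0.3 s.
At the end, for the whole second after the job is handed in: the gauge lies at rest in the gap, its tip less than 20 mm from the end stop and within 14 mm of the bed's middle line, and the presser foot presses on the blade with 3 to 11 N (a drag of about 3.5 to 13 N) (all of step 2 and angle between gauge's own z axis and vertical below 0.06 rad and linear speed of gauge below 0.01 m/s); the robot touches nothing.
It fails at once if the foot is screwed down on the blade with over 20 N (contact force between presser_foot and gauge above 20 N).
It fails at once if a bystander is moved by over 20 mm (distance of any of seam_roller, tape_roll, buckle_1, wax_block, bone_folder, edge_paint_1, sanding_block from where it was at the start of the episode above 0.02 m).
It also fails if it takes over 72 s, if anything falls off the work surface, if the arm or the gripper's body presses on something with over 40 N, if the wrist force passes 120 N, or if a joint passes its speed limit or range.

### The arm

A 7-joint arm with a two-finger parallel gripper is mounted at the origin on the work surface; the furniture and walls round the work are solid. World frame = base frame: x ahead of the robot, y to its left, z up, the work surface at z = 0. Lengths are in m, angles in rad, forces in N, time in s.
With the tool pointing down it reaches from about 0.35 to 0.9 m from the base axis. Payload 8.1 kg.
Tool frame: the origin (TCP) lies between the finger pads; the fingertips stand 22 mm ahead of it and the grasp point (between the pads) lies 3 mm ahead of it; z points along the fingers, x is the direction in which the jaws open and shut, and the axes are right-handed (so a half turn about z gives the same grasp; the last joint's range is limited). The gripper opens to 92 mm and grips with 3 to 60 N. Pads are 19 mm wide; open, the fingers measure 130 mm over their backs; the gripper's body (75 mm by 190 mm) begins 47 mm behind the grasp point.
Start: joints at [1.247, 0.434, 0.025, 1.573, -0.012, 1.134, -0.075], TCP at [0.137, -0.61, 0.249] pointing down, gripper open.
Joint ranges: [-2.62, 2.62], [-0.44, 2.09], [-1.27, 1.32], [0.08, 2.57], [-1.32, 4.46], [0.12, 2], [-2.74, 2.74]. Speed limits (rad/s): [2.22, 2.22, 3.01, 3.01, 3.14, 3.14, 3.14].

### API

Orientations are given as a rotation vector (axis times angle).
In Python, from cell import arm, vision, order gives the robot as it stands.
- The arm moves only by the tool apply_moves, never from a script. Its argument "commands" is a list of rows, each a list of 6 numbers: the shift along the tool's x, y, z in cm, then the turn, a rotation vector about the tool's x, y, z in rad. A call has 1 to 5 rows; each row shifts and turns the commanded pose from where the row before left it, along the tool's axes as they then stand; what a row does not reach is not made up. A row lasts 1/10 s, in which the tool goes at most 50 mm and 8.59 degrees, less where a joint would pass 70% of its speed; a pose out of reach is approached as far as the arm can. A call with a gripper value outside its range is refused whole. "claw" is the closure, from -1 (fully open) to 1 (shut), so that 0 is half open, set as the call begins (left out, the last holds). The fingers move at their own pace and stop on an object; "newtons" is the grip in N (left out, the last holds). Time passes only in rows, so rows that do not move let the fingers close. It gives the time, the measured TCP pose, the force and the opening at its end, in the units of the state.
- arm.observe(): the state, without advancing time (a new reading comes with each control period).
- vision.get_image(name): name is "side" or "top"; returns (picture, depth): 420x560x3 uint8, red, green, blue; 420x560 float32, m along the optical axis (not along the pixel's ray), 0 where there is no reading.
- vision.get_calibration(name): a dict with "K" (3x3 intrinsics, pixels), "R" (3x3) and "t" (3): a world point X has camera coordinates R X + t. Camera axes: x right, y down, z forward; pixel columns grow to the right and rows downward; lengths in m; the calibration is good to about 2 mm. A picture is of the moment at which its call begins. get_calibration takes no time and is no camera call.
- order.sign_off(): hands the job in, once; it reports no verdict.
The state is a dict: "clock": time; "joints": joint angles; "dq": joint speeds; "joint_efforts": joint torques, N m; "position": TCP position; "ee_rot": TCP orientation; "force": force on the tool from outside, world axes, zero at the start; "ft_torque": the same for the moment, N m; "width": opening from 0.0 (shut) to 1.0 (fully open).
Only numpy, scipy, OpenCV 4.12 (cv2) and the standard library are available. Lean on these libraries where they do the work, as an engineer would, in place of code of your own. Each camera call takes 0.05 s, during which the arm holds its last target.

## Working session

There is one attempt and no reset: what is moved stays moved. The work goes in short steps, Python scripts to look and compute and a tool call to move; the robot and the scene stay as the last step left them, time stands still between calls to the robot, and variables do not carry over. Pictures are saved under pics/ and viewed, and the job is handed in when it is done.

Besides the shell and the picture viewer there is one more tool, called after "Request:" as name(argument=value, ...), one argument or row to a line, values as JSON. apply_moves: Moves the arm, as the interface text tells. Its arguments: {"type":"object","properties":{"commands":{"type":"array","items":{"type":"array","items":{"type":"number"}}},"claw":{"type":"number"},"newtons":{"type":"number"}},"required":["commands"]}

```bash
mkdir -p pics; ls
python3 - <<'E'
from cell import arm, vision, order
import cv2, numpy as np
print(arm.observe())
for n in ("side","top"):
    im,d=vision.get_image(n); c=vision.get_calibration(n)
    cv2.imwrite(f"pics/{n}0.png",im[:,:,::-1]); np.savez(f"{n}0.npz",im=im,d=d,**c); print(n,c)
E
```

```text
pics
{'clock': 0.0, 'joints': array([ 1.24733397,  0.43521778,  0.02495456,  1.57409981, -0.01157964,
        1.13397372, -0.07511461]), 'dq': array([ 0.00086627,  0.00033076, -0.0001876 , -0.00043837, -0.00036654,
        0.00081022, -0.00050122]), 'joint_efforts': array([ 8.96171805e-04, -6.67854738e+01,  9.85653587e-01, -3.14457393e+01,
       -6.03510719e-02,  4.28119116e-02,  1.95771354e-04]), 'position': array([ 0.13676772, -0.60936916,  0.24794691]), 'ee_rot': array([-2.45200759e+00,  1.96263412e+00,  2.04532902e-03]), 'force': array([0.59973533, 0.08471679, 1.13469428]), 'ft_torque': array([-0.00741255, -0.02356187, -0.04034752]), 'width': 1.001631652977302}
side {'K': array([[429.69936726,   0.        , 281.30521627],
       [  0.        , 429.69936726, 215.52681321],
       [  0.        ,   0.        ,   1.        ]]), 'R': array([[ 0.92619049, -0.37683803,  0.01281692],
       [-0.20735773, -0.5374442 , -0.81740841],
       [ 0.31491895,  0.75441821, -0.57591598]]), 't': array([-0.48062997,  0.30092994,  0.61111728])}
top {'K': array([[468.5969047 ,   0.        , 275.35989649],
       [  0.        , 468.5969047 , 213.27864185],
       [  0.        ,   0.        ,   1.        ]]), 'R': array([[-0.01381785, -0.99982318,  0.01275426],
       [-0.99884605,  0.01321535, -0.04617267],
       [ 0.04599596, -0.01337755, -0.99885205]]), 't': array([0.17549247, 0.58601922, 0.98648794])}
```

View pics/side0.png

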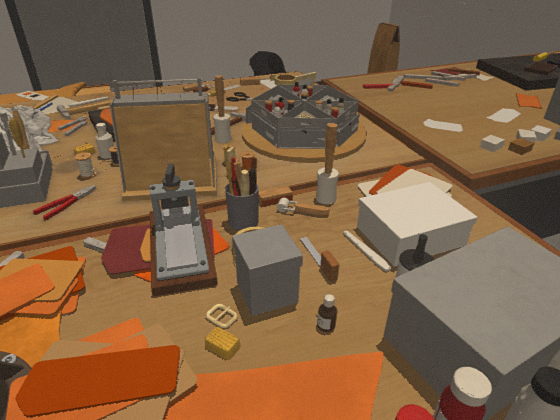

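View pics/top0.png

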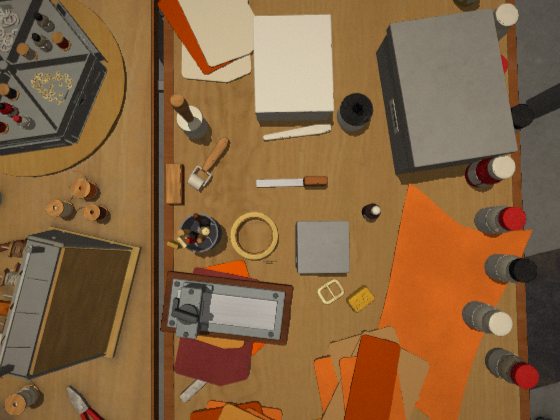

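The side view shows the splitter at about (180,235) and the gauge at (320,258). In the top view the splitter's knob is at (186,308), with the feed to the left, and the gauge's grip is at (315,182) with its tip at (257,183). A tall grey box stands at (322,247), between the gauge and the feed end.

```bash
cat > h.py <<'E'
import numpy as np, cv2
def load(n,i=0): return np.load(f"{n}{i}.npz")
def pt(z,u,v,d=None):
    d=z['d'][int(v),int(u)] if d is None else d
    c=np.linalg.inv(z['K'])@[u,v,1]*d
    return z['R'].T@(c-z['t'])
def ray(z,u,v,h):
    o=-z['R'].T@z['t']; r=z['R'].T@np.linalg.inv(z['K'])@[u,v,1]
    return o+r*(h-o[2])/r[2]
def cloud(z):
    H,W=z['d'].shape; uu,vv=np.meshgrid(np.arange(W),np.arange(H))
    P=np.stack([uu,vv,np.ones_like(uu)],-1)@np.linalg.inv(z['K']).T*z['d'][...,None]
    return (P-z['t'])@z['R']
def proj(z,X):
    c=z['R']@np.asarray(X)+z['t']; q=z['K']@c; return q[:2]/q[2]
E
python3 - <<'E'
from h import *
z=load('top')
for nm,u,v in [('grip',316,182),('blade',285,183),('tip',258,183),('knob',186,308),('bed',245,313),('box',322,247),('wax',360,299),('ink',355,110),('cup',200,230),('bottle',371,211),('bin',80,320),('white',290,60),('bench',340,205),('binEdge',138,240),('sideleft',150,350)]: print(nm,pt(z,u,v).round(4))
print('base px',proj(z,[0,0,0]))
P=cloud(z)
im=z['im']
for nm,(a,b,c,d) in {'spl':(150,262,300,352),'gauge':(250,170,335,195)}.items():
    cr=im[b:d,a:c]; cv2.imwrite(f"pics/{nm}.png",cv2.resize(cr[:,:,::-1],None,fx=5,fy=5,interpolation=cv2.INTER_CUBIC) )
Z=P[170:196,250:335,2]; print((Z[::3,::4]*1000).round().astype(int))
Z=P[262:352,150:300,2]; print((Z[::5,::6]*1000).round().astype(int))
E
```

```text
grip [0.6509 0.0826 0.0421]
blade [0.6535 0.1458 0.0065]
tip [0.6546 0.204  0.003 ]
knob [0.4108 0.3355 0.1422]
bed [0.3835 0.2329 0.0418]
box [0.5181 0.0812 0.1184]
wax [ 0.4057 -0.0072  0.0232]
ink [0.7913 0.0052 0.0793]
cup [0.5534 0.3109 0.1293]
bottle [ 0.5879 -0.0253  0.0659]
bin [0.3911 0.5308 0.1366]
white [0.8934 0.1348 0.0831]
bench [0.6049 0.0276 0.0019]
binEdge [ 0.5354  0.4637 -0.0035]
sideleft [ 0.3015  0.438  -0.0021]
base px [358.72151183 491.64676036]
[[-1 -2 -3 -1  3  2  3 -1 -2 -1 -2 -1  0  1  0 -3  2 -2 -3  1  0  1]
 [-9  0 -1  0 -1 -5 -3 -2 -1  1 -2 -1  1  1 -2  3  2 -1 -1 -3 -1 -2]
 [ 0  1  1 -2  1 -1  1  5 -2  0  2  2 -1  1 40 44 43 42 43 40  2  2]
 [-1  0 -1 -2 -1  4  3  4  4  2  1  3  5  5 46 41 43 47 42 44 -1 -1]
 [-3 -4  4  4  5  4  3  3  3  3  5  2  5  5 44 45 41 44 43 45  1 -3]
 [-1 -1  5  6  1  4  1  1  7  6  4  4  4  4 28 31 26 24 27  0  0 -2]
 [ 1  0  0  0 -2  0 -2  1  0 -3  1  1  0  0  1  2 -2  3 -1  3 -1  1]
 [-1 -3 -4  2 -1 -2 -1 -1  0 -3  2  0 -2  1 -1  2 -2  2  1 -3  3  2]
 [ 0  2  0  0 -1 -1 -1 -2  1 -1  0  2 -1  0  3  0 -1 -1  3 -1 -1  5]]
[[   
[... 1635 characters left out ...]
 44   43   40   44   44   43   33   21   24   -1]
 [  -4  -25   25   21   29  122  122  123  116   49   34   33   33   34
    33   34   34   40   40   41   43   34   22   23   -1]
 [  -2  -22 -904   -3   25  125  126  125   89   24   22   37   31   34
    34   33   32   36   35   35   37   33   25   -1    1]
 [  -4  -23 -905    0   -3  121  130  120   16   18   18   28   24   23
    25   24   22   24   33   33   36   31   23    0    2]
 [  -1  -21 -910   -1    1   14   12   11   14   11   21   20   18   19
    21   20   15   12   22   26   23   25   24   -1    1]
 [  -5  -24 -897   -3   -1   14   12   13   16   11   10   12   21   16
    17   19   13    1    5   -3   -1   -5   -2   -3    4]]
```

Run:
```python
from h import *
for n,(a,b,c,d) in {'top':(150,262,300,352),'side':(130,155,230,300)}.items():
    z=load(n); cv2.imwrite(f"pics/c_{n}.png",cv2.resize(z['im'][b:d,a:c,::-1],None,fx=4,fy=4,interpolation=cv2.INTER_CUBIC))
```

```text
(no output)
```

View pics/c_top.png

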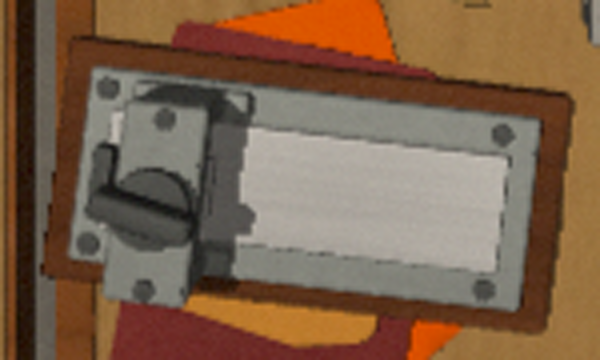

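View pics/c_side.png

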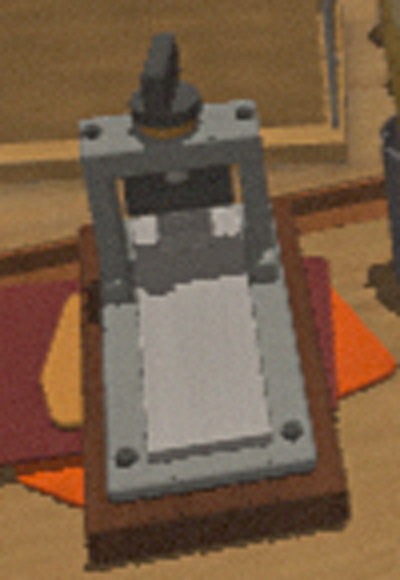

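View pics/gauge.png

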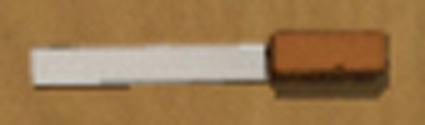

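The crops show the splitter's board, its white bed, the crosshead with bolts at crop (165,118) and (143,290), and the dark knob bar across the disc. I'll compute frames from these.

Run:
```python
from h import *
z=load('top'); P=cloud(z); im=z['im'].astype(int)
def c(u,v): return 150+u/4-0.375,262+v/4-0.375
B=np.array([ray(z,*c(*p),0.024)[:2] for p in [(75,37),(573,95),(548,330),(45,275)]])
print('board',B.round(4)); 
ax=(B[0]-B[1]+B[3]-B[2]); L=np.linalg.norm(ax)/2; ax/=np.linalg.norm(ax); 
W=np.linalg.norm(B[0]-B[3]),np.linalg.norm(B[1]-B[2])
print('L,W',L,W,'yaw',np.arctan2(ax[1],ax[0]))
cen=B.mean(0); org=cen+ax*0.0625
print('origin from board',org)
S=[ray(z,*c(*p),0.124)[:2] for p in [(165,118),(143,290)]]; print('bolts mid',np.mean(S,0),'yaw',np.arctan2(*(S[0]-S[1])[::-1])+np.pi/2)
# bed front corners & width
for p in [(507,155),(497,272)]:
    q=ray(z,*c(*p),0.042)[:2]-org; print('bed corner splitter', q@ax, q@[-ax[1],ax[0]])
# crosshead by depth
sub=np.zeros(P.shape[:2],bool); sub[262:352,150:215]=1
m=sub&(abs(P[...,2]-.124)<.006); r=cv2.minAreaRect((P[m][:,:2]*1000).astype(np.float32)); print('cross',r)
m=sub&(abs(P[...,2]-.167)<.006); r=cv2.minAreaRect((P[m][:,:2]*1000).astype(np.float32)); print('knobtop',r,P[m].mean(0),m.sum())
x=P[m][:,:2]; u,s,v=np.linalg.svd(x-x.mean(0)); print('bar dir',v[0],np.arctan2(v[0][1],v[0][0]))
bm=np.zeros_like(sub); bm[300:325,215:270]=1; print('bed z',np.median(P[bm][:,2]), 'bench z',np.median(P[195:215,300:345,2]))
# gauge
sub[:]=0; sub[165:200,245:340]=1
m=sub&(P[...,2]>.036); r=cv2.minAreaRect((P[m][:,:2]*1000).astype(np.float32)); print('grip',r, P[m].mean(0))
hsv=cv2.cvtColor(z['im'],cv2.COLOR_RGB2HSV); m=sub&(hsv[...,1]<60)&(hsv[...,2]>110)
v,u=np.nonzero(m); Q=np.array([ray(z,a,b,.004)[:2] for a,b in zip(u,v)]); r=cv2.minAreaRect((Q*1000).astype(np.float32)); print('blade',r,m.sum())
uu,s,vv=np.linalg.svd(Q-Q.mean(0)); print(vv[0],'tip y max',Q[:,1].max())
```

```text
board [[0.4703 0.3929]
 [0.4363 0.1331]
 [0.315  0.148 ]
 [0.3476 0.4088]]
L,W 0.26236825362834953 (np.float64(0.12379146252579061), np.float64(0.12220842828982299)) yaw 1.443443229890786
origin from board [0.4002232  0.33269882]
bolts mid [0.39943592 0.33477811] yaw 1.4373669786009242
bed corner splitter -0.16202499592039804 -0.028735593838105117
bed corner splitter -0.1636639085537909 0.030821323273508425
cross ((399.1929016113281, 334.4414978027344), (40.378997802734375, 93.97661590576172), 82.64706420898438)
knobtop ((398.9493713378906, 334.80096435546875), (47.71498107910156, 13.657588005065918), 72.25440979003906) [0.39973865 0.33408162 0.16685288] 209
bar dir [0.3167171  0.94852005] 1.248529928744034
bed z 0.041185505321605996 bench z -0.0003164322454623946
grip ((613.91015625, 130.7655029296875), (41.64344024658203, 169.65774536132812), 41.170501708984375) [0.64673414 0.09167496 0.11331638]
blade ((655.0606079101562, 158.6244354248047), (99.24778747558594, 15.159272193908691), 89.29574584960938) 335
[ 0.01416473 -0.99989968] tip y max 0.2082811456611908
```

```bash
cat >> h.py <<'E'
from scipy.spatial.transform import Rotation as Ro
def plan(s,g,yaw,step=4.5,turn=0.145,maxrows=40):
    """from state s to TCP g, tool down, tool x at yaw (mod pi, nearest) ; prints rows"""
    R=Ro.from_rotvec(s['ee_rot']); p=np.array(s['position'])
    x=R.as_matrix()[:,0]; y0=np.arctan2(x[1],x[0])
    dy=(yaw-y0+np.pi/2)%np.pi-np.pi/2
    y=y0+dy
    Rg=Ro.from_matrix(np.array([[np.cos(y),np.sin(y),0],[np.sin(y),-np.cos(y),0],[0,0,-1]]).T) if 0 else Ro.from_matrix(np.column_stack([[np.cos(y),np.sin(y),0],[np.sin(y),-np.cos(y),0],[0,0,-1]]))
    rv=(R.inv()*Rg).as_rotvec(); d=np.array(g)-p
    n=int(max(np.ceil(np.linalg.norm(d)*100/step),np.ceil(np.linalg.norm(rv)/turn),1))
    print('at',p.round(4),'yaw',round(y0,3),'dyaw',round(dy,3),'d mm',(d*1000).round(1),'rows',n,'tilt',np.degrees(np.arccos(-R.as_matrix()[2,2])).round(2))
    rows=[]
    for k in range(n):
        Rk=R*Ro.from_rotvec(rv*k/n)
        rows.append([round(float(v),2) for v in Rk.inv().apply(d/n)*100]+[round(float(v),3) for v in rv/n])
    for i in range(0,min(n,maxrows),5): print(rows[i:i+5])
    return rows
E
python3 - <<'E'
from h import *
from cell import arm
z=load('top'); P=cloud(z)
sub=np.zeros(P.shape[:2],bool); sub[165:200,245:340]=1
m=sub&(abs(P[...,2]-.044)<.008); r=cv2.minAreaRect((P[m][:,:2]*1000).astype(np.float32)); print('grip',r,np.median(P[m],0))
hsv=cv2.cvtColor(z['im'],cv2.COLOR_RGB2HSV)
m=sub&(hsv[...,0]<14)&(hsv[...,1]>110)&(P[...,2]>.035); print(np.median(P[m],0),P[m].min(0),P[m].max(0),m.sum())
# box
sub[:]=0; sub[210:285,285:360]=1; m=sub&(abs(P[...,2]-.118)<.01); r=cv2.minAreaRect((P[m][:,:2]*1000).astype(np.float32)); print('box',r,np.median(P[m],0))
c=cv2.boxPoints(r)/1000-[.3995,.334]; a=np.array([np.cos(1.44),np.sin(1.44)]); print('box in spl',np.c_[c@a,c@[-a[1],a[0]]].round(3))
# heights
for n in('top','side'):
    Q=cloud(load(n)).reshape(-1,3); Q=Q[(Q[:,2]<.6)]
    for x in np.arange(.2,1,.1):
        print(n,round(x,1),[ (lambda q: round(float(np.percentile(q,98)),2) if len(q)>20 else None)(Q[(abs(Q[:,0]-x)<.05)&(abs(Q[:,1]-y)<.05)][:,2]) for y in np.arange(-.5,.71,.1)])
s=arm.observe(); plan(s,[.45,-.2,.3],.0,maxrows=60)
E
```

```text
grip ((655.0233764648438, 84.53074645996094), (46.10072326660156, 17.428234100341797), 89.16979217529297) [0.65480683 0.08481169 0.04348023]
[0.65479577 0.08474586 0.04371344] [0.54239346 0.06172495 0.03604221] [0.66371879 0.18091378 1.0101753 ] 153
box ((518.1298217773438, 79.16918182373047), (99.51158905029297, 98.90199279785156), 89.19947814941406) [0.51818272 0.08030842 0.11985062]
box in spl [[-0.292 -0.108]
 [-0.281 -0.206]
 [-0.182 -0.194]
 [-0.194 -0.096]]
top 0.2 [-0.2, 0.0, 0.07, 0.01, 0.04, 0.04, 0.03, 0.02, 0.03, 0.01, 0.0, 0.01, 0.06]
top 0.3 [-0.2, 0.0, 0.12, 0.02, 0.04, 0.04, 0.02, 0.04, 0.03, 0.02, 0.14, 0.26, 0.0]
top 0.4 [-0.21, 0.0, 0.12, 0.12, 0.01, 0.02, 0.03, 0.04, 0.17, 0.16, 0.22, 0.27, 0.18]
top 0.5 [-0.2, 0.01, 0.12, 0.01, 0.01, 0.12, 0.12, 0.03, 0.19, 0.17, 0.23, 0.27, 0.18]
top 0.6 [None, 0.0, 0.12, 0.01, 0.01, 0.12, 0.12, 0.03, 0.15, 0.03, 0.05, 0.07, 0.0]
top 0.7 [None, 0.0, 0.14, 0.14, 0.14, 0.0, 0.04, 0.01, 0.03, 0.03, 0.04, 0.13, 0.13]
top 0.8 [None, 0.09, 0.14, 0.14, 0.14, 0.12, 0.08, 0.08, 0.21, 0.08, 0.13, 0.14, 0.15]
top 0.9 [None, 0.0, 0.14, 0.14
[... 648 characters left out ...]
, 0.13, 0.14, 0.15]
side 0.9 [None, None, None, 0.14, 0.14, 0.08, 0.08, 0.08, 0.01, 0.01, 0.13, 0.15, 0.14]
at [ 0.1367 -0.6094  0.248 ] yaw -1.35 dyaw 1.35 d mm [313.3 409.4  52. ] rows 12 tilt 0.08
[[-2.76, -3.29, -0.43, -0.0, 0.0, -0.113], [-2.37, -3.58, -0.43, -0.0, 0.0, -0.113], [-1.95, -3.83, -0.43, -0.0, 0.0, -0.113], [-1.51, -4.02, -0.43, -0.0, 0.0, -0.113], [-1.05, -4.17, -0.43, -0.0, 0.0, -0.113]]
[[-0.58, -4.26, -0.43, -0.0, 0.0, -0.113], [-0.09, -4.3, -0.43, -0.0, 0.0, -0.113], [0.39, -4.28, -0.43, -0.0, 0.0, -0.113], [0.87, -4.21, -0.43, -0.0, 0.0, -0.113], [1.33, -4.08, -0.43, -0.0, 0.0, -0.113]]
[[1.78, -3.91, -0.43, -0.0, 0.0, -0.113], [2.21, -3.68, -0.43, -0.0, 0.0, -0.113]]
```

Run:
```python
from h import *
from cell import arm
s=arm.observe(); plan(s,[.67,.085,.25],.0144,step=4.8,maxrows=60)
```

```text
at [ 0.1367 -0.6094  0.248 ] yaw -1.35 dyaw 1.364 d mm [533.3 694.4   2. ] rows 19 tilt 0.08
[[-2.95, -3.54, -0.01, -0.0, 0.0, -0.072], [-2.69, -3.74, -0.01, -0.0, 0.0, -0.072], [-2.41, -3.92, -0.01, -0.0, 0.0, -0.072], [-2.13, -4.09, -0.01, -0.0, 0.0, -0.072], [-1.83, -4.23, -0.01, -0.0, 0.0, -0.072]]
[[-1.52, -4.35, -0.01, -0.0, 0.0, -0.072], [-1.2, -4.45, -0.01, -0.0, 0.0, -0.072], [-0.88, -4.52, -0.01, -0.0, 0.0, -0.072], [-0.55, -4.57, -0.01, -0.0, 0.0, -0.072], [-0.23, -4.6, -0.01, -0.0, 0.0, -0.072]]
[[0.11, -4.61, -0.01, -0.0, 0.0, -0.072], [0.44, -4.59, -0.01, -0.0, 0.0, -0.072], [0.76, -4.54, -0.01, -0.0, 0.0, -0.072], [1.09, -4.48, -0.01, -0.0, 0.0, -0.072], [1.41, -4.39, -0.01, -0.0, 0.0, -0.072]]
[[1.72, -4.28, -0.01, -0.0, 0.0, -0.072], [2.02, -4.14, -0.01, -0.0, 0.0, -0.072], [2.31, -3.99, -0.01, -0.0, 0.0, -0.072], [2.59, -3.81, -0.01, -0.0, 0.0, -0.072]]
```

Request:
apply_moves(
  commands=[
    [-2.95,-3.54,0,0,0,-0.07],
    [-2.7,-3.74,0,0,0,-0.07],
    [-2.4,-3.9,0,0,0,-0.07],
    [-2.1,-4.1,0,0,0,-0.07],
    [-1.8,-4.2,0,0,0,-0.07],
  ],
  claw=-0.5,
)

```text
clock: 0.6
position: [0.2785, -0.4265, 0.2485]
ee_rot: [-2.759, 1.502, 0.001]
force: [0.8, -0.2, 1.2]
width: 0.752
```

Request:
apply_moves(
  commands=[
    [-1.5,-4.35,0,0,0,-0.07],
    [-1.2,-4.45,0,0,0,-0.07],
    [-0.9,-4.5,0,0,0,-0.07],
    [-0.55,-4.6,0,0,0,-0.07],
    [-0.2,-4.6,0,0,0,-0.07],
  ],
)

```text
clock: 1.1
position: [0.4212, -0.246, 0.2487]
ee_rot: [2.978, -0.999, -0.0]
force: [0.1, -0.8, -0.6]
width: 0.752
```

Request:
apply_moves(
  commands=[
    [0.1,-4.6,0,0,0,-0.07],
    [0.45,-4.6,0,0,0,-0.07],
    [0.75,-4.5,0,0,0,-0.07],
    [1.1,-4.5,0,0,0,-0.07],
    [1.4,-4.4,0,0,0,-0.07],
  ],
)

```text
clock: 1.6
position: [0.5656, -0.0666, 0.2485]
ee_rot: [3.107, -0.466, -0.001]
force: [0.8, 0.4, 0.3]
width: 0.753
```

Run:
```python
from h import *
from cell import arm
s=arm.observe(); print(s['clock'],s['width'],s['joints'].round(2)); plan(s,[.67,.085,.25],.0144,step=4.8,maxrows=60)
```

```text
1.6 0.7534774321931814 [ 0.37  0.39 -0.47  1.68  0.19  1.12 -0.45]
at [ 0.5656 -0.0666  0.2485] yaw -0.298 dyaw 0.312 d mm [104.4 151.6   1.5] rows 4 tilt 0.03
[[1.38, -4.39, -0.04, 0.0, 0.0, -0.078], [1.72, -4.27, -0.04, 0.0, 0.0, -0.078], [2.05, -4.12, -0.04, 0.0, 0.0, -0.078], [2.36, -3.95, -0.04, 0.0, 0.0, -0.078]]
```

Request:
apply_moves(
  commands=[
    [1.4,-4.4,0,0,0,-0.078],
    [1.7,-4.3,0,0,0,-0.078],
    [2.05,-4.1,0,0,0,-0.078],
    [2.35,-3.95,0,0,0,-0.078],
    [0,0,0,0,0,0],
  ],
)

```text
clock: 2.1
position: [0.6705, 0.0911, 0.2475]
ee_rot: [-3.137, -0.034, 0.001]
force: [0.2, 0.9, 0.5]
width: 0.753
```

Run:
```python
from h import *
from cell import arm,vision
s=arm.observe(); print(s['clock'],s['width'],s['joints'].round(2)); plan(s,[.67,.085,.033],.0144,step=4.5,maxrows=60)
im,d=vision.get_image('side'); cv2.imwrite('pics/s1.png',im[:,:,::-1])
```

```text
2.1 0.7527937361071819 [ 0.11  0.58 -0.53  1.4   0.29  1.24 -0.42]
at [0.6705 0.0911 0.2475] yaw 0.022 dyaw -0.008 d mm [  -0.5   -6.1 -214.5] rows 5 tilt 0.28
[[-0.01, 0.14, 4.29, -0.001, 0.0, 0.002], [-0.01, 0.14, 4.29, -0.001, 0.0, 0.002], [-0.01, 0.13, 4.29, -0.001, 0.0, 0.002], [-0.01, 0.13, 4.29, -0.001, 0.0, 0.002], [-0.01, 0.13, 4.29, -0.001, 0.0, 0.002]]
```

View pics/s1.png

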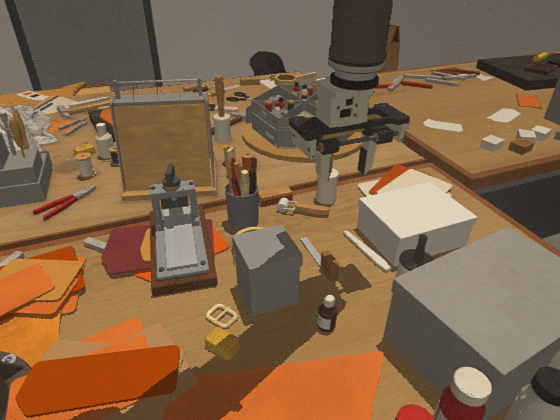

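The side view shows the gripper open at (350,130), above and slightly beyond the gauge at (325,260). The jaws lie along world x and the path down is clear.

Request:
apply_moves(
  commands=[
    [0,0.15,4,0,0,0],
    [0,0.15,4,0,0,0],
    [0,0.15,3,0,0,0],
    [0,0.1,1,0,0,0],
  ],
)

```text
clock: 2.55
position: [0.6672, 0.0756, 0.125]
ee_rot: [3.139, 0.016, -0.009]
force: [-0.9, -0.1, 0.3]
width: 0.753
```

Run:
```python
from h import *
from cell import arm,vision
s=arm.observe(); plan(s,[.67,.085,.033],.0144,step=4.5,maxrows=60)
```

```text
at [0.6672 0.0756 0.125 ] yaw 0.01 dyaw 0.004 d mm [  2.8   9.4 -92. ] rows 3 tilt 0.36
[[0.11, -0.32, 3.06, 0.001, 0.002, -0.001], [0.11, -0.32, 3.06, 0.001, 0.002, -0.001], [0.1, -0.31, 3.07, 0.001, 0.002, -0.001]]
```

Request:
apply_moves(
  commands=[
    [0.2,-0.4,1,0,0,0],
    [0.1,-0.4,1,0,0,0],
    [0,0,1,0,0,0],
    [0,0,0,0,0,0],
  ],
)

```text
clock: 2.95
position: [0.6721, 0.0863, 0.0979]
ee_rot: [3.141, 0.02, -0.002]
force: [-0.5, -0.4, -1.2]
width: 0.75
```

Run:
```python
from h import *
from cell import arm,vision
s=arm.observe(); plan(s,[.67,.085,.033],.0144,step=4.5,maxrows=60)
```

```text
at [0.6721 0.0863 0.0979] yaw 0.013 dyaw 0.002 d mm [ -2.1  -1.3 -64.9] rows 2 tilt 0.06
[[-0.1, 0.07, 3.25, 0.0, 0.001, -0.001], [-0.1, 0.07, 3.25, 0.0, 0.001, -0.001]]
```

Request:
apply_moves(
  commands=[
    [0,0,2,0,0,0],
    [0,0,2,0,0,0],
    [0,0,1.5,0,0,0],
    [0,0,0.9,0,0,0],
    [0,0,0,0,0,0],
  ],
)

```text
clock: 3.45
position: [0.6719, 0.0859, 0.0337]
ee_rot: [3.141, 0.019, -0.003]
force: [-0.8, 0.1, -0.5]
width: 0.748
```

Request:
apply_moves(
  commands=[
    [0,0,0,0,0,0],
    [0,0,0,0,0,0],
    [0,0,0,0,0,0],
    [0,0,0,0,0,0],
    [0,0,0,0,0,0],
  ],
  claw=1,
  newtons=30,
)

```text
clock: 3.95
position: [0.6724, 0.086, 0.035]
ee_rot: [3.141, 0.019, 0.0]
force: [-1.4, 0.0, 1.2]
width: 0.371
```

Run:
```python
from h import *
from cell import arm,vision
s=arm.observe(); print(s['clock'],s['width']*92,s['force']);plan(s,[.67,.085,.033],.0144,step=4.5,maxrows=60)
im,d=vision.get_image('side'); cv2.imwrite('pics/s2.png',im[130:330,220:420,::-1].repeat(3,0).repeat(3,1))
```

```text
3.95 34.11927235637977 [-1.41908868  0.04993595  1.19481452]
at [0.6724 0.086  0.035 ] yaw 0.012 dyaw 0.003 d mm [-2.4 -1.  -2. ] rows 1 tilt 0.01
[[-0.25, 0.1, 0.2, 0.0, -0.0, -0.003]]
```

View pics/s2.png

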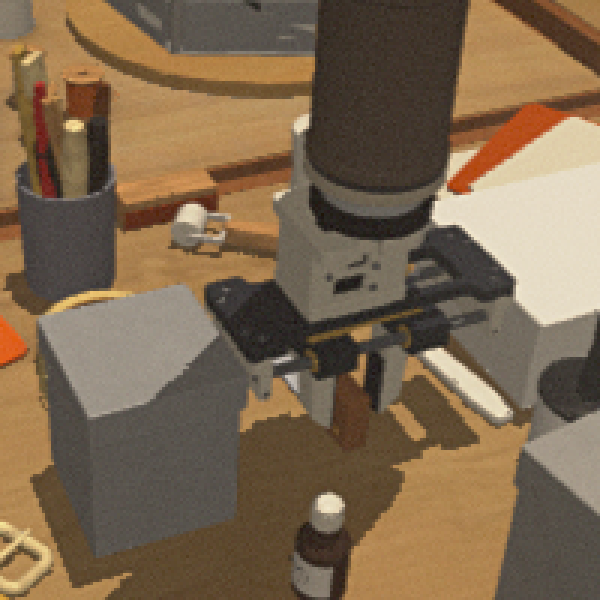

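The crop shows the fingers on either side of the grip block at (345,415), still closing. The gripper body clears the box.

Request:
apply_moves(
  commands=[
    [0,0,0,0,0,0],
    [0,0,0,0,0,0],
    [0,0,0,0,0,0],
    [0,0,0,0,0,0],
  ],
)

```text
clock: 4.4
position: [0.6725, 0.0861, 0.0348]
ee_rot: [-3.142, -0.019, -0.0]
force: [-0.7, 0.2, 1.3]
width: 0.194
```

Request:
apply_moves(
  commands=[
    [0,0,-1,0,0,0],
    [0,0,-4,0,0,0],
    [0,0,-4,0,0,0],
    [0,0,-4,0,0,0],
    [0,0,-3,0,0,0],
  ],
)

```text
clock: 4.9
position: [0.673, 0.0865, 0.1983]
ee_rot: [-3.141, -0.019, -0.004]
force: [1.1, 0.2, -1.6]
width: 0.189
```

Run:
```python
from h import *
from cell import arm,vision
s=arm.observe(); print(s['clock'],s['width']*92,s['force']);plan(s,[.381,.185,.19],-.131,step=4.8,maxrows=60)
for n in('side','top'):
  im,d=vision.get_image(n); cv2.imwrite(f'pics/{n}3.png',im[:,:,::-1]); np.savez(f"{n}3.npz",im=im,d=d,**vision.get_calibration(n))
```

```text
4.9 17.378015397696217 [ 1.10663623  0.16368803 -1.55805656]
at [0.673  0.0865 0.1983] yaw 0.012 dyaw -0.143 d mm [-292.    98.5   -8.3] rows 7 tilt 0.17
[[-4.16, -1.46, 0.11, -0.0, -0.0, 0.02], [-4.18, -1.37, 0.11, -0.0, -0.0, 0.02], [-4.21, -1.29, 0.11, -0.0, -0.0, 0.02], [-4.24, -1.2, 0.11, -0.0, -0.0, 0.02], [-4.26, -1.11, 0.11, -0.0, -0.0, 0.02]]
[[-4.28, -1.03, 0.12, -0.0, -0.0, 0.02], [-4.3, -0.94, 0.12, -0.0, -0.0, 0.02]]
```

View pics/side3.png

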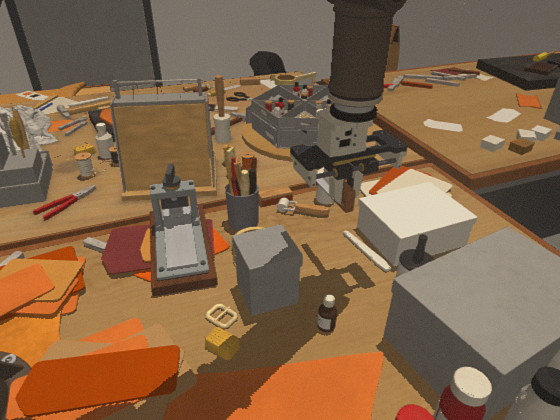

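View pics/top3.png

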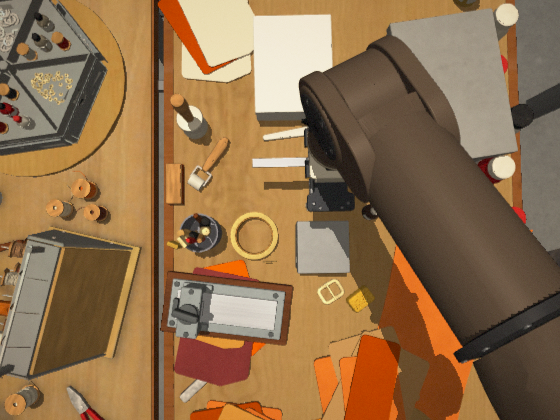

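Run:
```python
from h import *
z=load('top',3); P=cloud(z)
hsv=cv2.cvtColor(z['im'],cv2.COLOR_RGB2HSV); m=np.zeros(P.shape[:2],bool); m[150:176,235:302]=1
m&=(hsv[...,1]<50)&(hsv[...,2]>120)
v,u=np.nonzero(m); print(u.min(),u.max(),v.min(),v.max(),m.sum(), np.median(P[m][:,2]))
Q=np.array([ray(z,a,b,.1675)[:2] for a,b in zip(u,v)]); print(cv2.minAreaRect((Q*1000).astype(np.float32)),np.sort(Q[:,1])[-8:])
L=np.polyfit(Q[:,1],Q[:,0],1); print(L, 'x at y .0865',np.polyval(L,.0865))
for lo in(235,262,280):
  mm=m.copy(); mm[:,:lo]=0; mm[:,lo+18:]=0; print(np.median(P[mm],0))
```

```text
252 301 158 166 417 0.1725153754255528
((674.051513671875, 166.23504638671875), (88.71403503417969, 14.57307243347168), 89.32884979248047) [0.20873833 0.20875948 0.20878062 0.20880175 0.20882288 0.20884401
 0.20886513 0.210525  ]
[-0.00840579  0.67520804] x at y .0865 0.6744809352003553
[0.67904342 0.21031134 0.17358026]
[0.67331415 0.1762663  0.17240855]
[0.67296137 0.14549515 0.17269417]
```

Request:
apply_moves(
  commands=[
    [-4.15,-1.45,0,0,0,0.02],
    [-4.2,-1.35,0,0,0,0.02],
    [-4.2,-1.3,0,0,0,0.02],
    [-4.25,-1.2,0,0,0,0.02],
    [-4.25,-1.1,0,0,0,0.02],
  ],
)

```text
clock: 5.5
position: [0.4617, 0.1563, 0.1945]
ee_rot: [3.138, -0.139, -0.0]
force: [0.0, 0.5, -1.0]
width: 0.197
```

Request:
apply_moves(
  commands=[
    [-4.2,-1.0,0,0,0,0.02],
    [-3.6,-0.9,0,0,0,0.02],
    [0,0,0,0,0,0],
    [0,0,0,0,0,0],
  ],
)

```text
clock: 5.9
position: [0.3877, 0.1826, 0.195]
ee_rot: [3.135, -0.198, 0.002]
force: [-0.1, 0.0, -1.8]
width: 0.197
```

Run:
```python
from h import *
from cell import arm,vision
s=arm.observe(); print(s['clock'],s['width']*92,s['force'],s['joints'].round(2));plan(s,[.3802,.1873,.09],-.131,step=3,maxrows=60)
for n in('side','top'):
  im,d=vision.get_image(n); cv2.imwrite(f'pics/{n}4.png',im[:,:,::-1]); np.savez(f"{n}4.npz",im=im,d=d,**vision.get_calibration(n))
```

```text
5.9 18.13834724064427 [-0.09429699  0.00670057 -1.84301827] [-0.03  0.24 -0.63  2.06  0.18  0.89 -0.88]
at [0.3877 0.1826 0.195 ] yaw -0.126 dyaw -0.005 d mm [  -7.5    4.7 -105. ] rows 4 tilt 0.06
[[-0.2, -0.09, 2.62, 0.0, -0.0, 0.001], [-0.2, -0.09, 2.62, 0.0, -0.0, 0.001], [-0.2, -0.09, 2.63, 0.0, -0.0, 0.001], [-0.2, -0.09, 2.63, 0.0, -0.0, 0.001]]
```

View pics/side4.png

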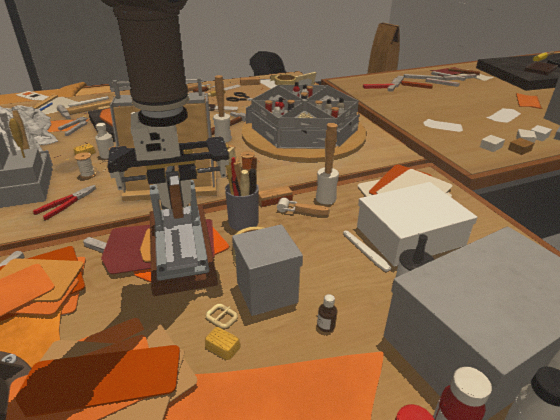

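View pics/top4.png

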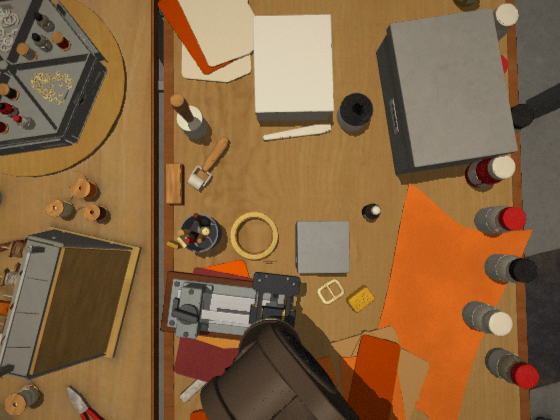

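Top view: the blade at (205–252, 305) is above the bed and aligned with it. The gripper body at (275,300) is just clear of the box. Lowering now.

Request:
apply_moves(
  commands=[
    [-0.3,-0.2,2.5,0,0,0],
    [-0.3,-0.2,2.5,0,0,0],
    [-0.2,0,2.5,0,0,0],
    [0,0,2,0,0,0],
    [0,0,0,0,0,0],
  ],
)

```text
clock: 6.5
position: [0.3801, 0.1863, 0.0975]
ee_rot: [3.133, -0.203, -0.006]
force: [-0.5, -0.1, -1.5]
width: 0.196
```

Request:
apply_moves(
  commands=[
    [0,0,0,0,0,0],
  ],
)

```text
clock: 6.6
position: [0.3812, 0.1874, 0.0997]
ee_rot: [3.135, -0.202, -0.001]
force: [0.6, -0.5, -1.4]
width: 0.197
```

Run:
```python
from h import *
from cell import arm,vision
s=arm.observe(); print(s['clock'],s['width']*92,s['force'],s['joints'].round(2));plan(s,[.3802,.1873,.076],-.131,step=3,maxrows=60)
for n in('side','top'):
  im,d=vision.get_image(n); np.savez(f"{n}5.npz",im=im,d=d,**vision.get_calibration(n))
  b={'side':(110,130,250,300),'top':(150,250,310,350)}[n]
  cv2.imwrite(f'pics/{n}5.png',cv2.resize(im[b[1]:b[3],b[0]:b[2],::-1],None,fx=4 if n=='top' else 3.5,fy=4 if n=='top' else 3.5))
z=load('top',5);P=cloud(z)
hsv=cv2.cvtColor(z['im'],cv2.COLOR_RGB2HSV)
np.set_printoptions(linewidth=200)
print((P[290:330:3,190:262:4,2]*1000).round().astype(int))
```

```text
6.6 18.12513657221673 [ 0.63022018 -0.46402982 -1.41291966] [-0.13  0.39 -0.57  2.18  0.33  0.66 -1.05]
at [0.3812 0.1874 0.0997] yaw -0.129 dyaw -0.002 d mm [ -1.   -0.1 -23.7] rows 1 tilt 0.05
[[-0.09, 0.02, 2.37, 0.0, 0.001, 0.002]]
[[ 126  122  125  118   50   45   36   35   36   35   31   35   33   35   34   33  158  185]
 [ 129  122  123  115   41   41   32   32   35   32   35   32   31   32   32   33  158  186]
 [ 126  124  123  110   39   42   44   44   40   40   42   40   34   34   33   36  163  186]
 [ 124  121  123   81   41   44   42   40   42   41   41   42   38   40   42   41  159  185]
 [ 126  126  123   66   41 1010   41   43   42   42   39   40   42   40   42  168  166  185]
 [ 138  123  124   64   43   42   40   41   39   43   41   41   40   41   39  166  170  186]
 [ 143  140  124   66   67   67   69   68   69   68   67   42   43   39   43  168  168  186]
 [ 141  143  122   65   67   70   71   72   69   65   69   66   69   69   70  167  166  185]
 [ 159  149  125   58   38   41   67   67   66   71   69   67   66   73   67  167  186  279]
 [ 169  168  160   39   42   41   42   42   39   41   43   40   71   69   66  167  452  452]
 [ 168  167  152   43   41   40   42   41   40   41   42   39   44   42   41  292  461  467]
 [ 141  168  119   39   36   32   39   41   42   44   43   43   41   40  291  452  466  473]
 [ 125  124  115   50   50   33   34   34   34   34   35 1010   33   41  305  461  468  476]
 [ 122  124   89   45   49   36   33   33   35   36   35   38   31  293  334  466  474  479]]
```

View pics/side5.png

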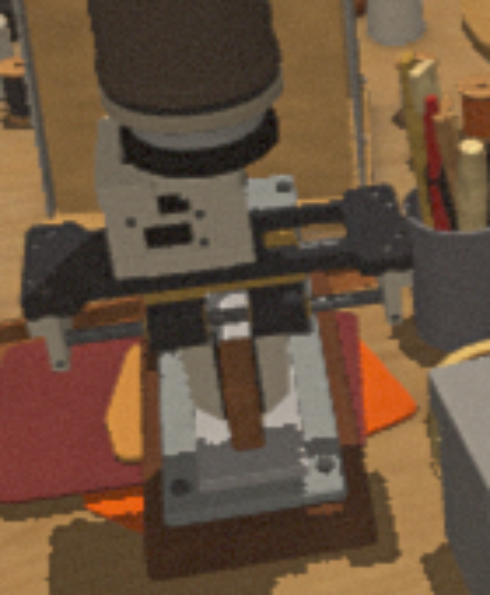

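View pics/top5.png

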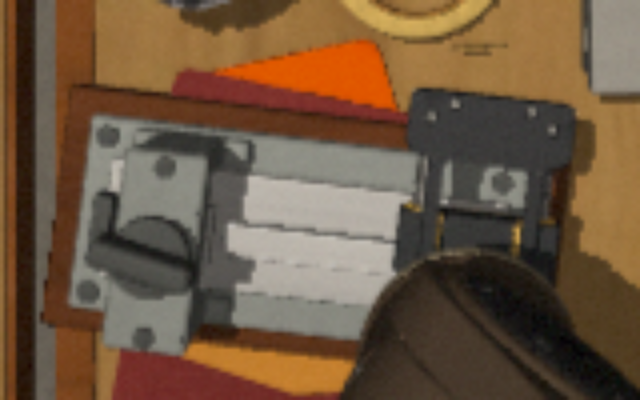

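Run:
```python
from h import *
z=load('top',5); 
a=np.array([np.cos(1.44),np.sin(1.44)]); n=np.array([-a[1],a[0]])
for u,v in [(228,225),(229,258),(395,242),(393,275)]:
    q=ray(z,150+u/4-.375,250+v/4-.375,.068)[:2]-[.3995,.334]; print(q@a,q@n)
```

```text
-0.025614612333592583 -0.006949306641292975
-0.028117403582623598 0.009151447586942668
-0.10913956040617839 -0.0081465461375701
-0.11009511514815724 0.008137422464668398
```

Request:
apply_moves(
  commands=[
    [-0.1,0,1.5,0,0,0],
    [0,0,0.5,0,0,0],
    [0,0,0,0,0,0],
    [0,0,0,0,0,0],
  ],
)

```text
clock: 7.1
position: [0.3799, 0.1878, 0.0803]
ee_rot: [-3.135, 0.201, -0.001]
force: [-0.4, -0.3, -1.0]
width: 0.191
```

Request:
apply_moves(
  commands=[
    [0,0,0.2,0,0,0],
    [0,0,0,0,0,0],
  ],
)

```text
clock: 7.3
position: [0.3798, 0.1876, 0.0779]
ee_rot: [-3.135, 0.201, -0.001]
force: [0.5, -0.3, -2.2]
width: 0.19
```

Request:
apply_moves(
  commands=[
    [0,0,0.1,0,0,0],
    [0,0,0,0,0,0],
  ],
)

```text
clock: 7.5
position: [0.3796, 0.1876, 0.0767]
ee_rot: [3.135, -0.201, 0.0]
force: [-0.0, 0.6, -1.1]
width: 0.193
```

Request:
apply_moves(
  commands=[
    [0,0,0.1,0,0,0],
    [0,0,0,0,0,0],
  ],
)

```text
clock: 7.7
position: [0.3796, 0.1876, 0.0761]
ee_rot: [3.135, -0.201, 0.001]
force: [-2.3, -1.2, 8.9]
width: 0.191
```

Request:
apply_moves(
  commands=[
    [0,0,-0.06,0,0,0],
    [0,-0.5,0,0,0,0],
    [0,-1,0,0,0,0],
    [0,-1,0,0,0,0],
    [0,0,0,0,0,0],
  ],
)

```text
clock: 8.2
position: [0.3831, 0.2148, 0.0764]
ee_rot: [-3.134, 0.198, -0.001]
force: [0.4, -0.4, -1.7]
width: 0.191
```

Request:
apply_moves(
  commands=[
    [0,-1,0,0,0,0],
    [0,-1,0,0,0,0],
    [0,-0.5,0,0,0,0],
    [0,0,0,0,0,0],
  ],
)

```text
clock: 8.6
position: [0.3859, 0.2383, 0.0763]
ee_rot: [-3.135, 0.199, 0.0]
force: [-0.1, -0.1, -1.1]
width: 0.195
```

```bash
cat >> h.py <<'E'
def spl(s):
    a=np.array([np.cos(1.44),np.sin(1.44)]); n=np.array([-a[1],a[0]]); q=np.array(s['position'])[:2]-[.3995,.334]; f=s['force'][:2]
    print('t',round(s['clock'],2),'spl xy mm',(q@a*1000).round(1),(q@n*1000).round(1),'z',s['position'][2].round(4),'F feed/lat/z',(f@a).round(2),(f@n).round(2),s['force'][2].round(2),'Tz',s['ft_torque'].round(3),'w mm',(s['width']*92).round(1))
E
python3 - <<'E'
from h import *
from cell import arm
s=arm.observe();spl(s);plan(s,[.3995-.090*.1304,.334-.09*.9915,.076],-.131)
E
```

```text
Traceback (most recent call last):
  File "h.py", line 35, in spl
    print('t',round(s['clock'],2),'spl xy mm',(q@a*1000).round(1),(q@n*1000).round(1),'z',s['position'][2].round(4),'F feed/lat/z',(f@a).round(2),(f@n).round(2),s['force'][2].round(2),'Tz',s['ft_torque'].round(3),'w mm',(s['width']*92).round(1))
                                                                                                                                                                                                                            ^^^^^^^^^^^^^^^^^^^^^
AttributeError: 'float' object has no attribute 'round'
```

Request:
apply_moves(
  commands=[
    [0,-0.4,0,0,0,0],
    [0,0,0,0,0,0],
    [0,0,0,0,0,0],
  ],
)

```text
clock: 8.9
position: [0.3864, 0.241, 0.0762]
ee_rot: [3.135, -0.201, -0.0]
force: [-0.5, -0.1, -1.5]
width: 0.197
```

Request:
apply_moves(
  commands=[
    [0,-0.2,0,0,0,0],
    [0,0,0,0,0,0],
  ],
)

```text
clock: 9.1
position: [0.3868, 0.2433, 0.0763]
ee_rot: [-3.135, 0.201, -0.0]
force: [-1.1, -0.1, -0.3]
width: 0.192
```

Request:
apply_moves(
  commands=[
    [0,-0.15,0,0,0,0],
    [0,0,0,0,0,0],
  ],
)

```text
clock: 9.3
position: [0.3869, 0.2448, 0.0763]
ee_rot: [-3.135, 0.201, -0.0]
force: [-0.7, 0.8, -0.7]
width: 0.196
```

```bash
sed -i "s/(s\['width'\]\*92).round(1)/round(s['width']*92,1)/" h.py
python3 - <<'E'
from h import *
from cell import arm
s=arm.observe();spl(s);plan(s,[.3995-.090*.1304,.334-.09*.9915,.076],-.131)
E
```

```text
t 9.3 spl xy mm -90.0 0.8 z 0.0763 F feed/lat/z 0.68 0.83 -0.7 Tz [ 0.038 -0.092 -0.034] w mm 18.0
at [0.3869 0.2448 0.0763] yaw -0.128 dyaw -0.003 d mm [ 0.8 -0.1 -0.3] rows 1 tilt 0.01
[[0.08, -0.0, 0.03, -0.0, -0.0, 0.003]]
```

Request:
apply_moves(
  commands=[
    [0,-0.15,0,0,0,0],
    [0,0,0,0,0,0],
  ],
)

```text
clock: 9.5
position: [0.387, 0.2461, 0.0763]
ee_rot: [3.135, -0.201, -0.0]
force: [-1.1, -0.9, -1.0]
width: 0.196
```

Request:
apply_moves(
  commands=[
    [0,-0.15,0,0,0,0],
    [0,0,0,0,0,0],
  ],
)

```text
clock: 9.7
position: [0.387, 0.2461, 0.0762]
ee_rot: [3.132, -0.202, -0.001]
force: [-1.1, -5.9, 3.7]
width: 0.194
```

Request:
apply_moves(
  commands=[
    [0,-0.15,0,0,0,0],
    [0,0,0,0,0,0],
  ],
)

```text
clock: 9.9
position: [0.387, 0.2462, 0.0761]
ee_rot: [3.13, -0.203, -0.002]
force: [-2.4, -10.7, 9.3]
width: 0.195
```

Request:
apply_moves(
  commands=[
    [0,0.28,0.03,0,0,0],
    [0,0,0,0,0,0],
  ],
)

```text
clock: 10.1
position: [0.3872, 0.246, 0.0761]
ee_rot: [3.135, -0.201, 0.0]
force: [-0.3, -2.7, 3.8]
width: 0.196
```

Request:
apply_moves(
  commands=[
    [0,0,0,0,0,0],
    [0,0,0,0,0,0],
    [0,0,0,0,0,0],
  ],
  claw=0.0,
)

```text
clock: 10.4
position: [0.3872, 0.2467, 0.076]
ee_rot: [-3.135, 0.201, -0.0]
force: [0.2, 0.7, 0.3]
width: 0.409
```

Run:
```python
from h import *
from cell import arm
s=arm.observe();spl(s);plan(s,[.3869,.2455,.19],1.25-np.pi/2,step=4); plan(dict(s,position=np.array([.3869,.2455,.19])),[.3993,.3345,.19],1.25-np.pi/2)
```

```text
t 10.4 spl xy mm -88.2 0.8 z 0.076 F feed/lat/z 0.67 -0.09 0.31 Tz [-0.102 -0.084 -0.006] w mm 37.7
at [0.3872 0.2467 0.076 ] yaw -0.128 dyaw -0.193 d mm [ -0.3  -1.2 114. ] rows 3 tilt 0.03
[[-0.01, 0.04, -3.8, -0.0, -0.0, 0.064], [-0.0, 0.04, -3.8, -0.0, -0.0, 0.064], [-0.0, 0.04, -3.8, -0.0, -0.0, 0.064]]
at [0.3869 0.2455 0.19  ] yaw -0.128 dyaw -0.193 d mm [12.4 89.   0. ] rows 2 tilt 0.03
[[0.05, -4.49, 0.0, -0.0, -0.0, 0.096], [-0.39, -4.48, 0.0, -0.0, -0.0, 0.096]]
```

Request:
apply_moves(
  commands=[
    [0,0,-3,0,0,0],
    [0,0,-4.8,0,0,0],
    [0,0,-4.6,0,0,0],
    [0,-4.5,0,0,0,0.1],
    [-0.4,-4.4,0,0,0,0.09],
  ],
)

```text
clock: 10.9
position: [0.401, 0.3349, 0.2021]
ee_rot: [-3.098, 0.511, -0.006]
force: [0.7, 0.3, -0.1]
width: 0.502
```

Request:
apply_moves(
  commands=[
    [0,0,0,0,0,0],
    [0,0,0,0,0,0],
  ],
)

```text
clock: 11.1
position: [0.3984, 0.3358, 0.1997]
ee_rot: [-3.103, 0.493, 0.001]
force: [0.7, -1.1, -0.0]
width: 0.5
```

Run:
```python
from h import *
from cell import arm,vision
s=arm.observe();spl(s);plan(s,[.3993,.3345,.168],1.25-np.pi/2,step=4)
for n in('side','top'):
  im,d=vision.get_image(n); cv2.imwrite(f'pics/{n}6.png',im[:,:,::-1]); np.savez(f"{n}6.npz",im=im,d=d,**vision.get_calibration(n))
```

```text
t 11.1 spl xy mm 1.6 1.4 z 0.1997 F feed/lat/z -1.05 -0.79 -0.01 Tz [-0.071 -0.1   -0.061] w mm 46.0
at [0.3984 0.3358 0.1997] yaw -0.315 dyaw -0.005 d mm [  0.9  -1.3 -31.7] rows 1 tilt 0.04
[[0.13, 0.1, 3.17, 0.0, 0.001, 0.005]]
```

View pics/side6.png

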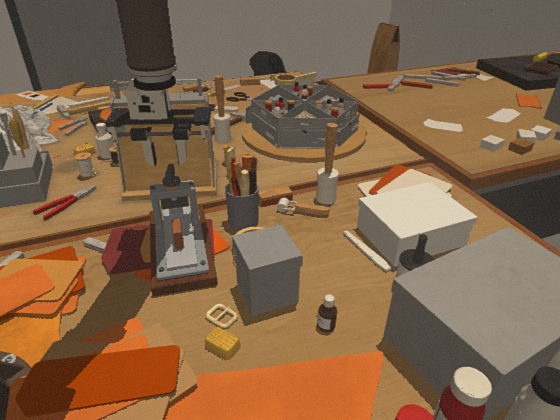

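View pics/top6.png

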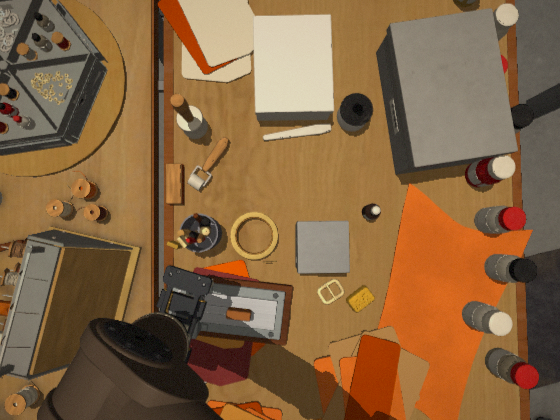

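Top view: the gauge lies on the bed with its grip at (239,314), and the gripper is centred over the knob at about (185,300). Lowering onto the bar.

Request:
apply_moves(
  commands=[
    [0.1,0.1,1.6,0,0,0],
    [0,0,1.5,0,0,0],
    [0,0,0,0,0,0],
  ],
)

```text
clock: 11.5
position: [0.3991, 0.3311, 0.1673]
ee_rot: [3.098, -0.499, -0.003]
force: [0.6, -0.8, 0.7]
width: 0.494
```

Request:
apply_moves(
  commands=[
    [0,0,0,0,0,0],
    [0,0,0,0,0,0],
    [0,0,0,0,0,0],
    [0,0,0,0,0,0],
    [0,0,0,0,0,0],
  ],
  claw=1,
  newtons=25,
)

```text
clock: 12.0
position: [0.3996, 0.3336, 0.1694]
ee_rot: [-3.102, 0.497, -0.0]
force: [0.3, -1.0, 1.8]
width: 0.137
```

Run:
```python
from h import *
from cell import arm,vision
s=arm.observe();spl(s);plan(s,[.3993,.3345,.168],1.25-np.pi/2,step=4)
z=load('top',6);P=cloud(z); hsv=cv2.cvtColor(z['im'],cv2.COLOR_RGB2HSV)
m=np.zeros(P.shape[:2],bool); m[300:330,215:265]=1; m&=(P[...,2]>.07)&(P[...,2]<.1)
r=cv2.minAreaRect((P[m][:,:2]*1000).astype(np.float32)); print(r)
a=np.array([np.cos(1.44),np.sin(1.44)]); n=np.array([-a[1],a[0]]); q=np.array(r[0])/1000-[.3995,.334]; print(q@a,q@n,m.sum())
```

```text
t 12.0 spl xy mm -0.3 -0.1 z 0.1694 F feed/lat/z -0.94 -0.4 1.84 Tz [-0.257 -0.186 -0.091] w mm 12.6
at [0.3996 0.3336 0.1694] yaw -0.318 dyaw -0.003 d mm [-0.3  0.9 -1.4] rows 1 tilt 0.03
[[-0.05, -0.07, 0.14, -0.0, -0.0, 0.003]]
((386.1959228515625, 244.49691772460938), (47.843101501464844, 18.5318546295166), 82.7043228149414)
-0.09047374519386105 0.001517114419952789 251
```

Request:
apply_moves(
  commands=[
    [0,0,0,0,0,0.1],
    [0,0,0,0,0,0.1],
    [0,0,0,0,0,0.1],
  ],
)

```text
clock: 12.3
position: [0.3992, 0.3338, 0.1694]
ee_rot: [-2.991, 0.96, 0.0]
force: [-2.6, -0.4, 2.6]
width: 0.138
```

Run:
```python
from h import *
from cell import arm,vision
s=arm.observe();spl(s);plan(s,[.3993,.3345,.168],1.25-np.pi/2,step=4)
```

```text
t 12.3 spl xy mm -0.2 0.3 z 0.1694 F feed/lat/z -0.72 2.56 2.64 Tz [-0.03   0.486  0.118] w mm 12.7
at [0.3992 0.3338 0.1694] yaw -0.621 dyaw 0.301 d mm [ 0.1  0.7 -1.4] rows 3 tilt 0.02
[[-0.01, -0.02, 0.05, -0.0, 0.0, -0.1], [-0.01, -0.02, 0.05, -0.0, 0.0, -0.1], [-0.01, -0.02, 0.05, -0.0, 0.0, -0.1]]
```

Request:
apply_moves(
  commands=[
    [0,0,0,0,0,0.1],
    [0,0,0,0,0,0.1],
    [0,0,0,0,0,0.05],
    [0,0,0,0,0,0],
  ],
)

```text
clock: 12.7
position: [0.3989, 0.3341, 0.1694]
ee_rot: [-2.85, 1.321, 0.001]
force: [-3.3, 2.1, 4.2]
width: 0.137
```

Run:
```python
from h import *
from cell import arm,vision
s=arm.observe();spl(s);plan(s,[.3993,.3345,.168],1.25-np.pi/2,step=4)
```

```text
t 12.7 spl xy mm 0.0 0.6 z 0.1694 F feed/lat/z 1.64 3.56 4.15 Tz [ 0.205  0.889 -0.143] w mm 12.6
at [0.3989 0.3341 0.1694] yaw -0.868 dyaw 0.547 d mm [ 0.4  0.4 -1.4] rows 4 tilt 0.04
[[-0.0, -0.01, 0.03, -0.0, 0.0, -0.137], [0.0, -0.01, 0.03, -0.0, 0.0, -0.137], [0.0, -0.01, 0.03, -0.0, 0.0, -0.137], [0.0, -0.01, 0.03, -0.0, 0.0, -0.137]]
```

Request:
apply_moves(
  commands=[
    [0,0,0,0,0,0],
    [0,0,0,0,0,0],
    [0,0,-3.3,0,0,0],
    [0,0,0,0,0,-0.14],
  ],
  claw=0.0,
)

```text
clock: 13.1
position: [0.401, 0.3347, 0.205]
ee_rot: [-2.933, 1.115, -0.004]
force: [-0.0, 0.8, -0.1]
width: 0.438
```

Run:
```python
from h import *
from cell import arm,vision
s=arm.observe();spl(s);plan(s,[.3872,.2461,.2],-.13,step=4.5)
```

```text
t 13.1 spl xy mm 0.9 -1.4 z 0.205 F feed/lat/z 0.79 0.11 -0.11 Tz [ 0.048 -0.078  0.055] w mm 40.3
at [0.401  0.3347 0.205 ] yaw -0.727 dyaw 0.597 d mm [-13.8 -88.6  -5. ] rows 5 tilt 0.27
[[0.97, 1.51, 0.09, -0.001, -0.0, -0.119], [0.78, 1.61, 0.09, -0.001, -0.0, -0.119], [0.59, 1.69, 0.1, -0.001, -0.0, -0.119], [0.38, 1.75, 0.1, -0.001, -0.0, -0.119], [0.17, 1.78, 0.1, -0.001, -0.0, -0.119]]
```

Request:
apply_moves(
  commands=[
    [1,1.5,0,0,0,-0.12],
    [0.8,1.6,0.1,0,0,-0.12],
    [0.6,1.7,0.1,0,0,-0.12],
    [0.4,1.75,0.1,0,0,-0.12],
    [0.15,1.8,0.1,0,0,-0.12],
  ],
)

```text
clock: 13.6
position: [0.3865, 0.2434, 0.1979]
ee_rot: [3.135, -0.193, 0.0]
force: [-0.3, -0.1, 0.7]
width: 0.502
```

Request:
apply_moves(
  commands=[
    [0,0,4,0,0,0],
    [0,0,4,0,0,0],
    [0,0,2,0,0,0],
    [0,0,0,0,0,0],
    [0,0,0,0,0,0],
  ],
)

```text
clock: 14.1
position: [0.3865, 0.2446, 0.0983]
ee_rot: [3.135, -0.2, -0.001]
force: [-0.5, 0.8, 0.2]
width: 0.499
```

Run:
```python
from h import *
from cell import arm,vision
s=arm.observe();spl(s);plan(s,[.3872,.2458,.077],-.13,step=4.5)
```

```text
t 14.1 spl xy mm -90.3 1.2 z 0.0983 F feed/lat/z 0.72 0.61 0.19 Tz [-0.015 -0.055 -0.022] w mm 45.9
at [0.3865 0.2446 0.0983] yaw -0.128 dyaw -0.002 d mm [  0.7   1.2 -21.3] rows 1 tilt 0.02
[[0.06, -0.13, 2.13, 0.0, 0.0, 0.002]]
```

Request:
apply_moves(
  commands=[
    [0.05,-0.1,1.6,0,0,0],
    [0,0,0.5,0,0,0],
    [0,0,0,0,0,0],
    [0,0,0,0,0,0],
  ],
)

```text
clock: 14.5
position: [0.3873, 0.2457, 0.0779]
ee_rot: [-3.135, 0.201, -0.002]
force: [0.3, 0.1, 0.9]
width: 0.5
```

Request:
apply_moves(
  commands=[
    [0,0,0,0,0,0],
    [0,0,0,0,0,0],
    [0,0,0,0,0,0],
    [0,0,0,0,0,0],
    [0,0,0,0,0,0],
  ],
  claw=1,
  newtons=25,
)

```text
clock: 15.0
position: [0.387, 0.2454, 0.0771]
ee_rot: [3.135, -0.201, 0.0]
force: [0.2, -0.7, 2.4]
width: 0.196
```

Run:
```python
from h import *
from cell import arm,vision
s=arm.observe();spl(s)
```

```text
t 15.0 spl xy mm -89.5 0.9 z 0.0771 F feed/lat/z -0.69 -0.31 2.42 Tz [-0.101 -0.053  0.011] w mm 18.1
```

Request:
apply_moves(
  commands=[
    [0,0.1,0,0,0,0],
    [0,0.1,0,0,0,0],
  ],
)

```text
clock: 15.2
position: [0.3868, 0.2438, 0.0771]
ee_rot: [-3.135, 0.201, -0.001]
force: [1.3, 0.7, 1.9]
width: 0.195
```

Request:
apply_moves(
  commands=[
    [0,0.1,0,0,0,0],
  ],
)

```text
clock: 15.3
position: [0.3867, 0.2427, 0.0771]
ee_rot: [-3.135, 0.201, -0.0]
force: [-0.5, 1.8, 1.8]
width: 0.195
```

Request:
apply_moves(
  commands=[
    [0,0.1,0,0,0,0],
  ],
)

```text
clock: 15.4
position: [0.3865, 0.2417, 0.0771]
ee_rot: [-3.135, 0.201, -0.0]
force: [0.0, 1.5, 2.0]
width: 0.194
```

Request:
apply_moves(
  commands=[
    [0,0.1,0,0,0,0],
  ],
)

```text
clock: 15.5
position: [0.3864, 0.2407, 0.0771]
ee_rot: [-3.135, 0.201, -0.0]
force: [-0.1, 1.0, 3.3]
width: 0.193
```

Run:
```python
from h import *
from cell import arm,vision
s=arm.observe();spl(s)
```

```text
t 15.5 spl xy mm -94.3 0.8 z 0.0771 F feed/lat/z 0.94 0.2 3.32 Tz [ 0.333 -0.154  0.024] w mm 17.8
```

Request:
apply_moves(
  commands=[
    [0,-0.2,-0.05,0,0,0],
    [0,-0.2,0,0,0,0],
    [0,0,0,0,0,0],
  ],
)

```text
clock: 15.8
position: [0.3866, 0.2445, 0.0773]
ee_rot: [3.135, -0.201, -0.001]
force: [-0.8, -0.1, -1.0]
width: 0.191
```

Request:
apply_moves(
  commands=[
    [0,0,0,0,0,0],
    [0,0,0,0,0,0],
    [0,0,-4,0,0,0],
    [0,0,-4.5,0,0,0],
    [0,0,-4,0,0,0],
  ],
  claw=0.0,
)

```text
clock: 16.3
position: [0.3864, 0.2445, 0.2042]
ee_rot: [-3.135, 0.2, 0.001]
force: [0.8, -0.0, 0.6]
width: 0.498
```

Run:
```python
from h import *
from cell import arm,vision
s=arm.observe();spl(s);plan(s,[.3992,.3338,.2],-.868,step=4.5)
```

```text
t 16.3 spl xy mm -90.5 1.3 z 0.2042 F feed/lat/z 0.08 -0.83 0.64 Tz [ 0.002 -0.203 -0.015] w mm 45.8
at [0.3864 0.2445 0.2042] yaw -0.128 dyaw -0.74 d mm [12.8 89.3 -4.2] rows 6 tilt 0.04
[[0.02, -1.5, 0.07, 0.0, 0.0, 0.123], [-0.16, -1.5, 0.07, 0.0, 0.0, 0.123], [-0.35, -1.46, 0.07, 0.0, 0.0, 0.123], [-0.52, -1.41, 0.07, 0.0, 0.0, 0.123], [-0.69, -1.34, 0.07, 0.0, 0.0, 0.123]]
[[-0.85, -1.24, 0.07, 0.0, 0.0, 0.123]]
```

Request:
apply_moves(
  commands=[
    [0,-1.8,0.1,0,0,0.148],
    [-0.2,-1.8,0.1,0,0,0.148],
    [-0.5,-1.75,0.1,0,0,0.148],
    [-0.7,-1.65,0,0,0,0.148],
    [-0.95,-1.55,0,0,0,0.148],
  ],
)

```text
clock: 16.8
position: [0.4008, 0.3342, 0.1994]
ee_rot: [2.846, -1.33, 0.0]
force: [0.3, -0.0, 0.8]
width: 0.5
```

Request:
apply_moves(
  commands=[
    [0,0,0,0,0,0],
    [0,0,0,0,0,0],
  ],
)

```text
clock: 17.0
position: [0.4005, 0.3334, 0.1993]
ee_rot: [2.852, -1.314, -0.0]
force: [-0.0, -0.6, -0.0]
width: 0.497
```

Run:
```python
from h import *
from cell import arm,vision
s=arm.observe();spl(s);plan(s,[.3992,.3338,.169],-.868,step=4.5)
```

```text
t 17.0 spl xy mm -0.4 -1.0 z 0.1993 F feed/lat/z -0.6 -0.06 -0.04 Tz [-0.067 -0.062 -0.016] w mm 45.8
at [0.4005 0.3334 0.1993] yaw -0.864 dyaw -0.004 d mm [ -1.3   0.4 -30.3] rows 1 tilt 0.05
[[-0.11, 0.07, 3.03, 0.001, -0.0, 0.004]]
```

Request:
apply_moves(
  commands=[
    [-0.1,0.05,1.5,0,0,0.004],
    [0,0,1.5,0,0,0],
    [0,0,0,0,0,0],
  ],
)

```text
clock: 17.3
position: [0.3991, 0.3319, 0.1679]
ee_rot: [2.846, -1.322, -0.002]
force: [-0.1, 0.0, 0.1]
width: 0.499
```

Request:
apply_moves(
  commands=[
    [0,0,0,0,0,0],
    [0,0,0,0,0,0],
    [0,0,0,0,0,0],
    [0,0,0,0,0,0],
    [0,0,0,0,0,0],
  ],
  claw=1,
)

```text
clock: 17.8
position: [0.3996, 0.3348, 0.1699]
ee_rot: [-2.847, 1.326, 0.001]
force: [1.2, -2.5, 1.2]
width: 0.137
```

Request:
apply_moves(
  commands=[
    [0,0,0,0,0,0.11],
    [0,0,0,0,0,0.11],
    [0,0,0,0,0,0.1],
    [0,0,0,0,0,0],
  ],
)

```text
clock: 18.2
position: [0.3995, 0.3349, 0.1699]
ee_rot: [-2.599, 1.764, 0.0]
force: [-2.7, 2.3, 2.5]
width: 0.138
```

Run:
```python
from h import *
from cell import arm,vision
s=arm.observe();spl(s);plan(s,[.3992,.3338,.169],-.868,step=4.5)
```

```text
t 18.2 spl xy mm 0.9 0.1 z 0.1699 F feed/lat/z 1.93 2.98 2.54 Tz [ 0.41   0.487 -0.142] w mm 12.7
at [0.3995 0.3349 0.1699] yaw -1.193 dyaw 0.325 d mm [-0.3 -1.1 -0.9] rows 3 tilt 0.05
[[0.03, 0.02, 0.03, -0.0, 0.0, -0.108], [0.03, 0.03, 0.03, -0.0, 0.0, -0.108], [0.03, 0.03, 0.03, -0.0, 0.0, -0.108]]
```

Request:
apply_moves(
  commands=[
    [0,0,0,0,0,0],
    [0,0,0,0,0,0],
    [0,0,-3.3,0,0,0],
    [0,0,0,0,0,-0.14],
    [0,0,0,0,0,-0.14],
  ],
  claw=0.0,
)

```text
clock: 18.7
position: [0.4004, 0.3342, 0.2033]
ee_rot: [-2.824, 1.373, -0.002]
force: [-0.8, 0.4, -0.8]
width: 0.485
```

Run:
```python
from h import *
from cell import arm,vision
s=arm.observe();spl(s);plan(s,[.387,.2450,.2],-.13,step=4.5)
```

```text
t 18.7 spl xy mm 0.3 -0.9 z 0.2033 F feed/lat/z 0.32 0.89 -0.79 Tz [-0.029  0.011  0.062] w mm 44.6
at [0.4004 0.3342 0.2033] yaw -0.905 dyaw 0.775 d mm [-13.4 -89.2  -3.3] rows 6 tilt 0.1
[[1.03, 1.09, 0.05, -0.0, -0.0, -0.129], [0.88, 1.22, 0.05, -0.0, -0.0, -0.129], [0.72, 1.32, 0.05, -0.0, -0.0, -0.129], [0.54, 1.4, 0.05, -0.0, -0.0, -0.129], [0.36, 1.46, 0.05, -0.0, -0.0, -0.129]]
[[0.17, 1.49, 0.05, -0.0, -0.0, -0.129]]
```

Request:
apply_moves(
  commands=[
    [1.05,1.1,0.1,0,0,-0.129],
    [0.9,1.2,0.1,0,0,-0.129],
    [0.7,1.3,0.1,0,0,-0.129],
    [0.55,1.4,0,0,0,-0.129],
    [0.35,1.45,0,0,0,-0.129],
  ],
)

```text
clock: 19.2
position: [0.3885, 0.259, 0.1993]
ee_rot: [3.114, -0.408, -0.0]
force: [0.3, 0.8, 0.6]
width: 0.498
```

Request:
apply_moves(
  commands=[
    [0.15,1.5,0,0,0,-0.129],
    [0,0,4,0,0,0],
    [0,0,4,0,0,0],
    [0,0,2,0,0,0],
    [0,0,0,0,0,0],
  ],
)

```text
clock: 19.7
position: [0.3846, 0.2437, 0.0972]
ee_rot: [3.131, -0.214, -0.007]
force: [-0.5, -0.3, 0.9]
width: 0.5
```

Run:
```python
from h import *
from cell import arm,vision
s=arm.observe();spl(s);plan(s,[.3870,.2450,.078],-.13,step=4.5)
```

```text
t 19.7 spl xy mm -91.5 3.0 z 0.0972 F feed/lat/z -0.36 0.41 0.85 Tz [-0.018 -0.081 -0.006] w mm 46.0
at [0.3846 0.2437 0.0972] yaw -0.137 dyaw 0.007 d mm [  2.4   1.3 -19.2] rows 1 tilt 0.3
[[0.23, -0.17, 1.91, 0.003, 0.004, -0.007]]
```

Request:
apply_moves(
  commands=[
    [0.15,-0.1,1.5,0,0,-0.005],
    [0,0,0.5,0,0,0],
    [0,0,0,0,0,0],
    [0,0,0,0,0,0],
  ],
)

```text
clock: 20.1
position: [0.3879, 0.2463, 0.0804]
ee_rot: [-3.134, 0.209, -0.001]
force: [0.2, -0.3, -0.5]
width: 0.499
```

Run:
```python
from h import *
from cell import arm,vision
s=arm.observe();spl(s);plan(s,[.3870,.2450,.078],-.13,step=4.5)
```

```text
t 20.1 spl xy mm -88.5 0.0 z 0.0804 F feed/lat/z -0.24 -0.22 -0.48 Tz [-0.024 -0.088  0.029] w mm 45.9
at [0.3879 0.2463 0.0804] yaw -0.133 dyaw 0.003 d mm [-0.9 -1.3 -2.4] rows 1 tilt 0.06
[[-0.08, 0.14, 0.24, -0.001, -0.001, -0.003]]
```

Request:
apply_moves(
  commands=[
    [-0.1,0.1,0.2,0,0,0],
    [0,0,0,0,0,0],
    [0,0,0,0,0,0],
    [0,0,0,0,0,0],
    [0,0,0,0,0,0],
  ],
  claw=1,
)

```text
clock: 20.6
position: [0.3865, 0.2452, 0.0777]
ee_rot: [-3.135, 0.209, -0.0]
force: [0.2, -0.4, 3.3]
width: 0.195
```

Run:
```python
from h import *
from cell import arm,vision
s=arm.observe();spl(s)
```

```text
t 20.6 spl xy mm -89.7 1.3 z 0.0777 F feed/lat/z -0.34 -0.24 3.32 Tz [-0.162  0.028 -0.04 ] w mm 17.9
```

Request:
apply_moves(
  commands=[
    [0,0.1,0,0,0,0],
    [0,0.1,0,0,0,0],
  ],
)

```text
clock: 20.8
position: [0.3864, 0.2436, 0.0776]
ee_rot: [-3.134, 0.208, -0.001]
force: [-0.0, 1.4, 2.8]
width: 0.196
```

Request:
apply_moves(
  commands=[
    [0,0.1,0,0,0,0],
  ],
)

```text
clock: 20.9
position: [0.3863, 0.2425, 0.0777]
ee_rot: [-3.134, 0.209, -0.001]
force: [0.6, 1.3, 2.7]
width: 0.196
```

Request:
apply_moves(
  commands=[
    [0,0.1,0,0,0,0],
  ],
)

```text
clock: 21.0
position: [0.3861, 0.2415, 0.0777]
ee_rot: [-3.134, 0.209, -0.001]
force: [0.4, 2.5, 2.4]
width: 0.192
```

Request:
apply_moves(
  commands=[
    [0,0.1,0,0,0,0],
  ],
)

```text
clock: 21.1
position: [0.386, 0.2405, 0.0777]
ee_rot: [-3.134, 0.209, -0.001]
force: [-0.1, 1.6, 2.9]
width: 0.197
```

Run:
```python
from h import *
from cell import arm,vision
s=arm.observe();spl(s)
```

```text
t 21.1 spl xy mm -94.5 1.2 z 0.0777 F feed/lat/z 1.54 0.28 2.87 Tz [ 0.432 -0.158 -0.056] w mm 18.1
```

Request:
apply_moves(
  commands=[
    [0,-0.2,-0.05,0,0,0],
    [0,-0.2,0,0,0,0],
    [0,0,0,0,0,0],
  ],
)

```text
clock: 21.4
position: [0.3862, 0.2442, 0.0778]
ee_rot: [3.134, -0.209, -0.001]
force: [0.0, -0.4, -1.4]
width: 0.194
```

Request:
apply_moves(
  commands=[
    [0,0,0,0,0,0],
    [0,0,0,0,0,0],
    [0,0,-4,0,0,0],
    [0,0,-4.5,0,0,0.14],
    [0,0,-4,0,0,0.14],
  ],
  claw=0.0,
)

```text
clock: 21.9
position: [0.3859, 0.2442, 0.2047]
ee_rot: [-3.073, 0.652, 0.001]
force: [1.3, 0.3, 0.4]
width: 0.495
```

Run:
```python
from h import *
from cell import arm,vision
s=arm.observe();spl(s);plan(s,[.3995,.3342,.2],-1.193,step=4.5)
```

```text
t 21.9 spl xy mm -90.8 1.8 z 0.2047 F feed/lat/z 0.49 -1.25 0.38 Tz [-0.003 -0.128 -0.052] w mm 45.6
at [0.3859 0.2442 0.2047] yaw -0.418 dyaw -0.775 d mm [13.6 90.  -4.7] rows 6 tilt 0.06
[[-0.4, -1.46, 0.08, 0.0, 0.0, 0.129], [-0.59, -1.4, 0.08, 0.0, 0.0, 0.129], [-0.76, -1.31, 0.08, 0.0, 0.0, 0.129], [-0.92, -1.2, 0.08, 0.0, 0.0, 0.129], [-1.07, -1.07, 0.08, 0.0, 0.0, 0.129]]
[[-1.2, -0.93, 0.08, 0.0, 0.0, 0.129]]
```

Request:
apply_moves(
  commands=[
    [-0.4,-1.45,0.1,0,0,0.129],
    [-0.6,-1.4,0.1,0,0,0.129],
    [-0.75,-1.3,0.1,0,0,0.129],
    [-0.9,-1.2,0.1,0,0,0.129],
    [-1.05,-1.05,0,0,0,0.129],
  ],
)

```text
clock: 22.4
position: [0.3972, 0.3189, 0.1988]
ee_rot: [2.707, -1.593, 0.0]
force: [0.9, -0.9, -0.4]
width: 0.501
```

Request:
apply_moves(
  commands=[
    [-1.2,-0.95,0,0,0,0.129],
    [0,0,0,0,0,0],
    [0,0,0,0,0,0],
  ],
)

```text
clock: 22.7
position: [0.3993, 0.3332, 0.1988]
ee_rot: [2.607, -1.751, 0.0]
force: [0.0, -0.7, 0.4]
width: 0.501
```

Run:
```python
from h import *
from cell import arm,vision
s=arm.observe();spl(s);plan(s,[.3995,.3342,.169],-1.193,step=4.5)
```

```text
t 22.7 spl xy mm -0.8 0.1 z 0.1988 F feed/lat/z -0.72 -0.14 0.37 Tz [-0.041 -0.011  0.045] w mm 46.0
at [0.3993 0.3332 0.1988] yaw -1.183 dyaw -0.01 d mm [  0.2   1.  -29.8] rows 1 tilt 0.05
[[-0.09, -0.06, 2.98, 0.001, -0.001, 0.01]]
```

Request:
apply_moves(
  commands=[
    [-0.1,-0.05,1.5,0,0,0.01],
    [0,0,1.5,0,0,0],
    [0,0,0,0,0,0],
  ],
)

```text
clock: 23.0
position: [0.399, 0.3326, 0.1674]
ee_rot: [2.594, -1.765, -0.001]
force: [-0.7, 0.1, 0.5]
width: 0.497
```

Request:
apply_moves(
  commands=[
    [0,0,0,0,0,0],
    [0,0,0,0,0,0],
    [0,0,0,0,0,0],
    [0,0,0,0,0,0],
    [0,0,0,0,0,0],
  ],
  claw=1,
)

```text
clock: 23.5
position: [0.3998, 0.3351, 0.1694]
ee_rot: [-2.595, 1.769, 0.0]
force: [1.3, -1.8, 2.1]
width: 0.139
```

Request:
apply_moves(
  commands=[
    [0,0,0,0,0,0.11],
    [0,0,0,0,0,0.11],
    [0,0,0,0,0,0.1],
    [0,0,0,0,0,0],
  ],
)

```text
clock: 23.9
position: [0.3997, 0.3352, 0.1694]
ee_rot: [-2.278, 2.162, -0.0]
force: [-0.1, 1.1, 2.8]
width: 0.137
```

Run:
```python
from h import *
from cell import arm,vision
s=arm.observe();spl(s);plan(s,[.3995,.3342,.169],-.868,step=4.5);print(s['joints'].round(2))
```

```text
t 23.9 spl xy mm 1.2 -0.1 z 0.1694 F feed/lat/z 1.05 0.26 2.8 Tz [ 0.073  0.07  -0.106] w mm 12.6
at [0.3997 0.3352 0.1694] yaw -1.518 dyaw 0.65 d mm [-0.2 -1.  -0.4] rows 5 tilt 0.05
[[0.02, 0.01, 0.01, -0.0, 0.0, -0.13], [0.02, 0.01, 0.01, -0.0, 0.0, -0.13], [0.02, 0.01, 0.01, -0.0, 0.0, -0.13], [0.02, 0.01, 0.01, -0.0, 0.0, -0.13], [0.01, 0.01, 0.01, -0.0, 0.0, -0.13]]
[-0.55  0.38 -0.32  1.9   0.15  0.88 -2.47]
```

Request:
apply_moves(
  commands=[
    [0,0,0,0,0,0],
    [0,0,0,0,0,0],
    [0,0,-3.3,0,0,0],
    [0,0,0,0,0,-0.14],
    [0,0,0,0,0,-0.14],
  ],
  claw=0.0,
)

```text
clock: 24.4
position: [0.4001, 0.335, 0.2028]
ee_rot: [-2.565, 1.812, -0.001]
force: [-0.3, 0.2, -0.3]
width: 0.489
```

Run:
```python
from h import *
from cell import arm,vision
s=arm.observe();spl(s);plan(s,[.387,.2450,.19],-.13,step=4.5)
```

```text
t 24.4 spl xy mm 1.0 -0.5 z 0.2028 F feed/lat/z 0.12 0.35 -0.3 Tz [-0.013 -0.008  0.026] w mm 45.0
at [0.4001 0.335  0.2028] yaw -1.23 dyaw 1.1 d mm [-13.1 -90.  -12.8] rows 8 tilt 0.09
[[1.01, 0.53, 0.16, -0.0, -0.0, -0.137], [0.92, 0.66, 0.16, -0.0, -0.0, -0.137], [0.82, 0.78, 0.16, -0.0, -0.0, -0.137], [0.71, 0.89, 0.16, -0.0, -0.0, -0.137], [0.58, 0.98, 0.16, -0.0, -0.0, -0.137]]
[[0.44, 1.05, 0.16, -0.0, -0.0, -0.137], [0.29, 1.1, 0.16, -0.0, -0.0, -0.137], [0.14, 1.13, 0.16, -0.0, -0.0, -0.137]]
```

Request:
apply_moves(
  commands=[
    [1,0.55,0,0,0,-0.137],
    [0.9,0.65,0,0,0,-0.137],
    [0.8,0.8,0,0,0,-0.137],
    [0.7,0.9,0,0,0,-0.137],
    [0.6,1,0,0,0,-0.137],
  ],
)

```text
clock: 24.9
position: [0.3904, 0.2779, 0.2019]
ee_rot: [3.025, -0.845, -0.0]
force: [-0.4, -0.6, 0.1]
width: 0.501
```

Request:
apply_moves(
  commands=[
    [0.45,1.05,0.5,0,0,-0.137],
    [0.3,1.1,1,0,0,-0.137],
    [0.15,1.15,3,0,0,-0.137],
    [0,0,4,0,0,0],
    [0,0,1.5,0,0,0],
  ],
)

```text
clock: 25.4
position: [0.3842, 0.2427, 0.0993]
ee_rot: [3.132, -0.22, -0.005]
force: [-0.5, -1.2, -0.1]
width: 0.502
```

Request:
apply_moves(
  commands=[
    [0,0,0,0,0,0],
    [0,0,0,0,0,0],
  ],
)

```text
clock: 25.6
position: [0.3855, 0.2448, 0.1024]
ee_rot: [-3.134, 0.22, 0.0]
force: [-0.7, -0.2, 0.2]
width: 0.5
```

Run:
```python
from h import *
from cell import arm,vision
s=arm.observe();spl(s);plan(s,[.3870,.2450,.079],-.13,step=4.5)
```

```text
t 25.6 spl xy mm -90.3 2.3 z 0.1024 F feed/lat/z -0.3 0.64 0.2 Tz [-0.069 -0.074 -0.058] w mm 46.0
at [0.3855 0.2448 0.1024] yaw -0.14 dyaw 0.01 d mm [  1.5   0.2 -23.4] rows 1 tilt 0.02
[[0.15, -0.04, 2.34, -0.0, 0.0, -0.01]]
```

Request:
apply_moves(
  commands=[
    [0.15,0,1.6,0,0,-0.01],
    [0,0,0.7,0,0,0],
    [0,0,0,0,0,0],
  ],
)

```text
clock: 25.9
position: [0.3869, 0.2444, 0.0792]
ee_rot: [3.135, -0.206, -0.0]
force: [0.5, 0.1, 0.2]
width: 0.5
```

Request:
apply_moves(
  commands=[
    [0,0,0,0,0,0],
    [0,0,0,0,0,0],
    [0,0,0,0,0,0],
    [0,0,0,0,0,0],
    [0,0,0,0,0,0],
  ],
  claw=1,
)

```text
clock: 26.4
position: [0.3869, 0.2444, 0.0793]
ee_rot: [3.135, -0.205, 0.0]
force: [-0.6, -1.1, 5.8]
width: 0.196
```

Run:
```python
from h import *
from cell import arm,vision
s=arm.observe();spl(s)
```

```text
t 26.4 spl xy mm -90.5 0.8 z 0.0793 F feed/lat/z -1.21 0.41 5.82 Tz [-0.142  0.114  0.197] w mm 18.0
```

Request:
apply_moves(
  commands=[
    [0,0.1,-0.07,0,0,0],
    [0,0.1,0,0,0,0],
  ],
)

```text
clock: 26.6
position: [0.3865, 0.2424, 0.0796]
ee_rot: [-3.135, 0.206, 0.0]
force: [0.4, 2.6, -3.4]
width: 0.193
```

Request:
apply_moves(
  commands=[
    [0,0.1,0,0,0,0],
  ],
)

```text
clock: 26.7
position: [0.3864, 0.2413, 0.0795]
ee_rot: [-3.135, 0.206, 0.0]
force: [0.7, 1.6, -3.5]
width: 0.194
```

Request:
apply_moves(
  commands=[
    [0,0.1,0,0,0,0],
  ],
)

```text
clock: 26.8
position: [0.3863, 0.2403, 0.0796]
ee_rot: [-3.135, 0.206, 0.0]
force: [-0.7, 2.7, -3.2]
width: 0.194
```

Request:
apply_moves(
  commands=[
    [0,0.1,0,0,0,0],
  ],
)

```text
clock: 26.9
position: [0.3862, 0.2392, 0.0796]
ee_rot: [3.135, -0.206, -0.0]
force: [-0.5, 1.7, -3.4]
width: 0.191
```

Run:
```python
from h import *
from cell import arm,vision
s=arm.observe();spl(s)
```

```text
t 26.9 spl xy mm -95.7 0.8 z 0.0796 F feed/lat/z 1.66 0.71 -3.43 Tz [ 0.128 -0.176  0.022] w mm 17.6
```

Request:
apply_moves(
  commands=[
    [0,0.1,0.025,0,0,0],
  ],
)

```text
clock: 27.0
position: [0.3861, 0.2384, 0.0794]
ee_rot: [-3.135, 0.206, -0.0]
force: [0.2, 1.8, -2.5]
width: 0.194
```

Request:
apply_moves(
  commands=[
    [0,0.1,0,0,0,0],
  ],
)

```text
clock: 27.1
position: [0.386, 0.2375, 0.0795]
ee_rot: [-3.135, 0.206, -0.0]
force: [-0.2, 1.3, -2.8]
width: 0.196
```

Request:
apply_moves(
  commands=[
    [0,0.1,0,0,0,0],
  ],
)

```text
clock: 27.2
position: [0.3859, 0.2364, 0.0795]
ee_rot: [-3.135, 0.206, -0.0]
force: [0.5, 1.4, -3.2]
width: 0.196
```

Request:
apply_moves(
  commands=[
    [0,0.1,0,0,0,0],
  ],
)

```text
clock: 27.3
position: [0.3857, 0.2354, 0.0795]
ee_rot: [-3.135, 0.206, -0.0]
force: [0.9, 2.9, -2.7]
width: 0.193
```

Request:
apply_moves(
  commands=[
    [0,0.1,0,0,0,0],
  ],
)

```text
clock: 27.4
position: [0.3856, 0.2344, 0.0795]
ee_rot: [3.135, -0.206, 0.0]
force: [0.5, 2.1, -3.1]
width: 0.194
```

Request:
apply_moves(
  commands=[
    [0,-0.15,0.03,0,0,0],
    [0,-0.15,0,0,0,0],
  ],
)

```text
clock: 27.6
position: [0.3856, 0.2348, 0.0793]
ee_rot: [3.13, -0.208, -0.001]
force: [-2.5, -12.0, 14.0]
width: 0.194
```

Request:
apply_moves(
  commands=[
    [0,-0.15,0,0,0,0],
  ],
)

```text
clock: 27.7
position: [0.3859, 0.2362, 0.0793]
ee_rot: [3.13, -0.208, -0.001]
force: [-1.4, -9.0, 10.6]
width: 0.192
```

Request:
apply_moves(
  commands=[
    [0,-0.15,0,0,0,0],
  ],
)

```text
clock: 27.8
position: [0.3862, 0.2378, 0.0793]
ee_rot: [3.13, -0.208, -0.001]
force: [-1.6, -9.0, 10.0]
width: 0.193
```

Request:
apply_moves(
  commands=[
    [0,-0.15,0,0,0,0],
  ],
)

```text
clock: 27.9
position: [0.3864, 0.2393, 0.0793]
ee_rot: [3.13, -0.208, -0.001]
force: [-1.0, -9.0, 10.0]
width: 0.195
```

Request:
apply_moves(
  commands=[
    [0,-0.1,0,0,0,0],
  ],
)

```text
clock: 28.0
position: [0.3866, 0.2404, 0.0793]
ee_rot: [3.131, -0.208, -0.0]
force: [-0.8, -8.9, 9.5]
width: 0.195
```

Request:
apply_moves(
  commands=[
    [0,-0.15,-0.04,0,0,0],
    [0,-0.15,0,0,0,0],
    [0,-0.1,0,0,0,0],
  ],
)

```text
clock: 28.3
position: [0.387, 0.2465, 0.0794]
ee_rot: [3.134, -0.206, -0.001]
force: [0.5, -2.3, -2.0]
width: 0.194
```

Request:
apply_moves(
  commands=[
    [0,0.1,0,0,0,0],
    [0,0,0,0,0,0],
  ],
)

```text
clock: 28.5
position: [0.3871, 0.2464, 0.0795]
ee_rot: [-3.134, 0.205, 0.0]
force: [0.2, 1.9, -3.4]
width: 0.197
```

Request:
apply_moves(
  commands=[
    [0,0,0,0,0,0],
    [0,0,0,0,0,0],
    [0,0,-4,0,0,0],
    [0,0,-4.5,0,0,-0.14],
    [0,0,-4,0,0,-0.14],
  ],
  claw=0.0,
)

```text
clock: 29.0
position: [0.3868, 0.2461, 0.2065]
ee_rot: [-3.132, -0.243, -0.0]
force: [1.3, 0.0, -0.2]
width: 0.494
```

Run:
```python
from h import *
from cell import arm,vision
s=arm.observe();spl(s);plan(s,[.3996,.3342,.2],1.624,step=4.5);print(s['joints'].round(2))
```

```text
t 29.0 spl xy mm -88.8 1.1 z 0.2065 F feed/lat/z 0.21 -1.29 -0.16 Tz [ 0.001 -0.221  0.027] w mm 45.5
at [0.3868 0.2461 0.2065] yaw 0.155 dyaw 1.469 d mm [12.8 88.1 -6.5] rows 11 tilt 0.01
[[0.24, -0.77, 0.06, -0.0, -0.0, -0.134], [0.34, -0.73, 0.06, -0.0, -0.0, -0.134], [0.43, -0.68, 0.06, -0.0, -0.0, -0.134], [0.52, -0.62, 0.06, -0.0, -0.0, -0.134], [0.6, -0.54, 0.06, -0.0, -0.0, -0.134]]
[[0.67, -0.46, 0.06, -0.0, -0.0, -0.134], [0.72, -0.37, 0.06, -0.0, -0.0, -0.134], [0.76, -0.27, 0.06, -0.0, -0.0, -0.134], [0.79, -0.16, 0.06, -0.0, -0.0, -0.134], [0.81, -0.06, 0.06, -0.0, -0.0, -0.134]]
[[0.81, 0.05, 0.06, -0.0, -0.0, -0.134]]
[-0.1   0.29 -0.71  1.98  0.23  0.95 -0.77]
```

Request:
apply_moves(
  commands=[
    [0.25,-0.75,0,0,0,-0.134],
    [0.35,-0.75,0.1,0,0,-0.134],
    [0.45,-0.7,0.1,0,0,-0.134],
    [0.5,-0.6,0.1,0,0,-0.134],
    [0.6,-0.55,0.1,0,0,-0.134],
  ],
)

```text
clock: 29.5
position: [0.3934, 0.2861, 0.2007]
ee_rot: [2.878, 1.258, 0.001]
force: [-0.5, -0.0, 0.4]
width: 0.497
```

Request:
apply_moves(
  commands=[
    [0.65,-0.45,0.1,0,0,-0.134],
    [0.7,-0.35,0.1,0,0,-0.134],
    [0.75,-0.25,0,0,0,-0.134],
    [0.8,-0.15,0,0,0,-0.134],
    [0.8,-0.05,0,0,0,-0.134],
  ],
)

```text
clock: 30.0
position: [0.3997, 0.3254, 0.1987]
ee_rot: [2.305, 2.135, 0.001]
force: [0.1, 0.4, -0.0]
width: 0.5
```

Request:
apply_moves(
  commands=[
    [0.8,0.05,0,0,0,-0.13],
    [0,0,0,0,0,0],
    [0,0,0,0,0,0],
  ],
)

```text
clock: 30.3
position: [0.4005, 0.3329, 0.1984]
ee_rot: [-2.171, -2.27, 0.0]
force: [0.4, 0.1, 0.4]
width: 0.5
```

Run:
```python
from h import *
from cell import arm,vision
s=arm.observe();spl(s);plan(s,[.3996,.3345,.169],1.624,step=4.5);print(s['joints'].round(2))
```

```text
t 30.3 spl xy mm -1.0 -1.2 z 0.1984 F feed/lat/z 0.13 -0.42 0.44 Tz [ 0.072 -0.16   0.054] w mm 46.0
at [0.4005 0.3329 0.1984] yaw 1.615 dyaw 0.009 d mm [ -0.9   1.6 -29.4] rows 1 tilt 0.02
[[0.17, -0.09, 2.94, -0.0, 0.0, -0.009]]
[-0.06  0.52 -1.02  1.83  0.5   1.08  0.34]
```

Request:
apply_moves(
  commands=[
    [0.15,-0.1,1.5,0,0,-0.009],
    [0,0,1.4,0,0,0],
    [0,0,0,0,0,0],
  ],
)

```text
clock: 30.6
position: [0.3987, 0.3329, 0.1671]
ee_rot: [2.158, 2.283, -0.006]
force: [-0.7, -0.8, -0.2]
width: 0.497
```

Request:
apply_moves(
  commands=[
    [0,0,0,0,0,0],
    [0,0,0,0,0,0],
    [0,0,0,0,0,0],
    [0,0,0,0,0,0],
    [0,0,0,0,0,0],
  ],
  claw=1,
)

```text
clock: 31.1
position: [0.3997, 0.3352, 0.1699]
ee_rot: [-2.157, -2.283, -0.002]
force: [1.2, 0.1, -1.1]
width: 0.138
```

Run:
```python
from h import *
from cell import arm,vision
s=arm.observe();spl(s);plan(s,[.3996,.3345,.169],1.624,step=4.5)
```

```text
t 31.1 spl xy mm 1.2 -0.0 z 0.1699 F feed/lat/z 0.21 -1.22 -1.09 Tz [-0.084 -0.367 -0.114] w mm 12.7
at [0.3997 0.3352 0.1699] yaw 1.628 dyaw -0.004 d mm [-0.1 -0.7 -0.9] rows 1 tilt 0.09
[[-0.07, -0.01, 0.09, 0.001, -0.002, 0.004]]
```

Request:
apply_moves(
  commands=[
    [0,0,0,0,0,0.07],
    [0,0,0,0,0,0.064],
    [0,0,0,0,0,0],
  ],
)

```text
clock: 31.4
position: [0.3996, 0.3352, 0.1699]
ee_rot: [-2.306, -2.133, -0.002]
force: [-0.2, 4.0, -1.1]
width: 0.143
```

Run:
```python
from h import *
from cell import arm,vision
s=arm.observe();spl(s);plan(s,[.3996,.3345,.169],1.494,step=4.5)
```

```text
t 31.4 spl xy mm 1.2 0.0 z 0.1699 F feed/lat/z 3.98 0.69 -1.13 Tz [ 0.767 -0.247 -0.086] w mm 13.2
at [0.3996 0.3352 0.1699] yaw 1.493 dyaw 0.001 d mm [-0.  -0.7 -0.9] rows 1 tilt 0.08
[[-0.07, 0.0, 0.09, 0.001, -0.001, -0.001]]
```

Request:
apply_moves(
  commands=[
    [0,0,0,0,0,0],
    [0,0,0,0,0,0],
    [0,0,-3.3,0,0,0],
    [0,0,0,0,0,0.14],
    [0,0,0,0,0,0.14],
  ],
  claw=0.0,
)

```text
clock: 31.9
position: [0.3998, 0.3345, 0.2032]
ee_rot: [-2.585, -1.786, -0.001]
force: [1.0, -0.2, -1.1]
width: 0.487
```

Run:
```python
from h import *
from cell import arm,vision
s=arm.observe();spl(s);plan(s,[.387,.2460,.2],-.13,step=4.5)
```

```text
t 31.9 spl xy mm 0.5 -0.3 z 0.2032 F feed/lat/z -0.07 -1.01 -1.12 Tz [ 0.081 -0.159 -0.052] w mm 44.8
at [0.3998 0.3345 0.2032] yaw 1.209 dyaw -1.339 d mm [-12.8 -88.5  -3.2] rows 10 tilt 0.04
[[-0.87, 0.19, 0.03, -0.0, -0.0, 0.134], [-0.84, 0.31, 0.03, -0.0, -0.0, 0.134], [-0.79, 0.42, 0.03, -0.0, -0.0, 0.134], [-0.73, 0.52, 0.03, -0.0, -0.0, 0.134], [-0.65, 0.61, 0.03, -0.0, -0.0, 0.134]]
[[-0.56, 0.69, 0.03, -0.0, -0.0, 0.134], [-0.47, 0.76, 0.03, -0.0, -0.0, 0.134], [-0.36, 0.82, 0.03, -0.0, -0.0, 0.134], [-0.25, 0.86, 0.03, -0.0, -0.0, 0.134], [-0.13, 0.88, 0.03, -0.0, -0.0, 0.134]]
```

Request:
apply_moves(
  commands=[
    [-0.85,0.2,0,0,0,0.134],
    [-0.85,0.3,0,0,0,0.134],
    [-0.8,0.4,0,0,0,0.134],
    [-0.75,0.5,0,0,0,0.134],
    [-0.65,0.6,0,0,0,0.134],
  ],
)

```text
clock: 32.4
position: [0.3926, 0.2897, 0.2025]
ee_rot: [3.028, 0.837, -0.001]
force: [0.4, -0.1, -0.1]
width: 0.5
```

Request:
apply_moves(
  commands=[
    [-0.55,0.7,0,0,0,0.134],
    [-0.45,0.75,0,0,0,0.134],
    [-0.35,0.8,1,0,0,0.134],
    [-0.25,0.85,3,0,0,0.134],
    [-0.15,0.9,3,0,0,0.134],
  ],
)

```text
clock: 32.9
position: [0.3871, 0.2461, 0.1322]
ee_rot: [-3.134, 0.206, -0.002]
force: [1.1, -0.2, -0.3]
width: 0.502
```

Request:
apply_moves(
  commands=[
    [0,0,3,0,0,0],
    [0,0,0,0,0,0],
    [0,0,0,0,0,0],
  ],
)

```text
clock: 33.2
position: [0.3864, 0.2467, 0.1029]
ee_rot: [3.135, -0.195, -0.002]
force: [-0.6, 0.3, -0.4]
width: 0.499
```

Run:
```python
from h import *
from cell import arm,vision
s=arm.observe();spl(s);plan(s,[.387,.2460,.0795],-.13,step=4.5)
```

```text
t 33.2 spl xy mm -88.3 1.6 z 0.1029 F feed/lat/z 0.22 0.62 -0.39 Tz [-0.    -0.13   0.004] w mm 45.9
at [0.3864 0.2467 0.1029] yaw -0.124 dyaw -0.006 d mm [  0.6  -0.7 -23.4] rows 1 tilt 0.07
[[0.07, 0.06, 2.34, 0.001, 0.001, 0.006]]
```

Request:
apply_moves(
  commands=[
    [0.05,0.05,1.6,0,0,0.006],
    [0,0,0.7,0,0,0],
    [0,0,0,0,0,0],
    [0,0,0,0,0,0],
  ],
)

```text
clock: 33.6
position: [0.3875, 0.2464, 0.0804]
ee_rot: [-3.134, 0.206, -0.001]
force: [0.3, 0.0, 0.8]
width: 0.498
```

Request:
apply_moves(
  commands=[
    [0,0,0,0,0,0],
    [0,0,0,0,0,0],
    [0,0,0,0,0,0],
    [0,0,0,0,0,0],
    [0,0,0,0,0,0],
  ],
  claw=1,
)

```text
clock: 34.1
position: [0.3872, 0.246, 0.0797]
ee_rot: [3.135, -0.207, 0.0]
force: [-0.3, -0.6, 2.8]
width: 0.195
```

Run:
```python
from h import *
from cell import arm,vision
s=arm.observe();spl(s)
```

```text
t 34.1 spl xy mm -88.9 0.7 z 0.0797 F feed/lat/z -0.65 0.21 2.83 Tz [-0.134 -0.021  0.153] w mm 17.9
```

Request:
apply_moves(
  commands=[
    [0,0.1,-0.02,0,0,0],
    [0,0.1,0,0,0,0],
  ],
)

```text
clock: 34.3
position: [0.3869, 0.2448, 0.0797]
ee_rot: [-3.133, 0.206, -0.0]
force: [0.7, 4.4, -5.1]
width: 0.193
```

Request:
apply_moves(
  commands=[
    [0,0.1,0,0,0,0],
  ],
)

```text
clock: 34.4
position: [0.3868, 0.2436, 0.0797]
ee_rot: [-3.134, 0.207, -0.0]
force: [0.3, 3.9, -4.4]
width: 0.196
```

Request:
apply_moves(
  commands=[
    [0,0.1,0,0,0,0],
  ],
)

```text
clock: 34.5
position: [0.3867, 0.2424, 0.0798]
ee_rot: [-3.134, 0.207, -0.0]
force: [0.7, 4.7, -4.0]
width: 0.195
```

Request:
apply_moves(
  commands=[
    [0,0.1,0,0,0,0],
  ],
)

```text
clock: 34.6
position: [0.3865, 0.2412, 0.0798]
ee_rot: [-3.134, 0.207, -0.0]
force: [0.3, 5.0, -3.3]
width: 0.195
```

Request:
apply_moves(
  commands=[
    [0,0.1,0,0,0,0],
  ],
)

```text
clock: 34.7
position: [0.3864, 0.2401, 0.0798]
ee_rot: [-3.134, 0.207, -0.0]
force: [-0.0, 4.5, -4.5]
width: 0.196
```

Run:
```python
from h import *
from cell import arm,vision
s=arm.observe();spl(s)
```

```text
t 34.7 spl xy mm -94.8 0.7 z 0.0798 F feed/lat/z 4.44 0.63 -4.47 Tz [ 0.959 -0.217  0.032] w mm 18.0
```

Request:
apply_moves(
  commands=[
    [0,0.1,0.03,0,0,0],
  ],
)

```text
clock: 34.8
position: [0.3865, 0.2396, 0.0797]
ee_rot: [-3.134, 0.207, -0.001]
force: [-0.3, 7.8, 0.2]
width: 0.191
```

Request:
apply_moves(
  commands=[
    [0,0.1,0,0,0,0],
  ],
)

```text
clock: 34.9
position: [0.3863, 0.2386, 0.0797]
ee_rot: [-3.134, 0.207, -0.001]
force: [1.0, 6.0, -2.3]
width: 0.194
```

Request:
apply_moves(
  commands=[
    [0,0.1,0,0,0,0],
  ],
)

```text
clock: 35.0
position: [0.3862, 0.2375, 0.0797]
ee_rot: [-3.134, 0.207, -0.001]
force: [0.6, 6.0, -1.6]
width: 0.189
```

Request:
apply_moves(
  commands=[
    [0,0.1,0,0,0,0],
  ],
)

```text
clock: 35.1
position: [0.3861, 0.2365, 0.0797]
ee_rot: [-3.134, 0.207, -0.001]
force: [0.2, 5.7, -2.3]
width: 0.19
```

Request:
apply_moves(
  commands=[
    [0,-0.15,-0.04,0,0,0],
    [0,-0.2,0,0,0,0],
    [0,-0.2,0,0,0,0],
    [0,-0.2,0,0,0,0],
    [0,-0.15,0,0,0,0],
  ],
)

```text
clock: 35.6
position: [0.3862, 0.2393, 0.0796]
ee_rot: [3.125, -0.212, -0.003]
force: [-1.8, -16.7, 17.9]
width: 0.191
```

Request:
apply_moves(
  commands=[
    [0,0.05,0,0,0,0],
    [0,0,0,0,0,0],
  ],
)

```text
clock: 35.8
position: [0.3863, 0.2396, 0.0796]
ee_rot: [3.126, -0.211, -0.003]
force: [-1.1, -13.9, 13.9]
width: 0.194
```

Run:
```python
from h import *
from cell import arm,vision
s=arm.observe();spl(s)
```

```text
t 35.8 spl xy mm -95.3 0.8 z 0.0796 F feed/lat/z -13.96 -0.7 13.9 Tz [-2.807  0.301 -0.036] w mm 17.8
```

Request:
apply_moves(
  commands=[
    [0,0.2,-0.05,0,0,0],
    [0,0.2,0,0,0,0],
    [0,0,0,0,0,0],
  ],
)

```text
clock: 36.1
position: [0.3862, 0.2396, 0.08]
ee_rot: [3.133, -0.208, -0.001]
force: [0.9, -2.1, -4.7]
width: 0.195
```

Run:
```python
from h import *
from cell import arm,vision
s=arm.observe();spl(s)
```

```text
t 36.1 spl xy mm -95.4 0.9 z 0.08 F feed/lat/z -1.97 -1.13 -4.71 Tz [-0.788 -0.37  -0.175] w mm 17.9
```

Request:
apply_moves(
  commands=[
    [0,-0.15,-0.03,0,0,0],
    [0,-0.15,-0.02,0,0,0],
    [0,-0.15,0,0,0,0],
  ],
)

```text
clock: 36.4
position: [0.3862, 0.2433, 0.0803]
ee_rot: [3.131, -0.208, -0.003]
force: [-0.4, -4.8, -3.5]
width: 0.195
```

Request:
apply_moves(
  commands=[
    [0,0.12,0.03,0,0,0],
    [0,0,0,0,0,0],
  ],
)

```text
clock: 36.6
position: [0.3863, 0.2434, 0.0802]
ee_rot: [3.134, -0.207, -0.002]
force: [-0.8, -3.5, -5.1]
width: 0.199
```

Request:
apply_moves(
  commands=[
    [0,0,0,0,0,0],
    [0,0,0,0,0,0],
    [0,0,0,0,0,0],
    [0,0,-4,0,0,0],
    [0,0,-4.5,0,0,0],
  ],
  claw=0.0,
)

```text
clock: 37.1
position: [0.3859, 0.2437, 0.1658]
ee_rot: [3.134, -0.206, -0.005]
force: [1.9, 0.6, -0.6]
width: 0.495
```

Request:
apply_moves(
  commands=[
    [0,2,-4.5,0,0,0],
    [0,4,-4,0,0,0],
    [0,4,0,0,0,0],
    [0,0,0,0,0,0],
  ],
)

```text
clock: 37.5
position: [0.3745, 0.145, 0.2468]
ee_rot: [3.132, -0.216, 0.004]
force: [0.4, 0.1, -1.3]
width: 0.497
```

Run:
```python
from h import *
from cell import arm,vision
s=arm.observe();spl(s)
for n in('side','top'):
  im,d=vision.get_image(n); cv2.imwrite(f'pics/{n}9.png',im[:,:,::-1]); np.savez(f"{n}9.npz",im=im,d=d,**vision.get_calibration(n))
z=load('top',9);P=cloud(z)
m=np.zeros(P.shape[:2],bool); m[300:330,210:265]=1; m&=(P[...,2]>.07)&(P[...,2]<.1)
r=cv2.minAreaRect((P[m][:,:2]*1000).astype(np.float32)); a=np.array([np.cos(1.44),np.sin(1.44)]); n=np.array([-a[1],a[0]]); q=np.array(r[0])/1000-[.3995,.334]; print(r,q@a,q@n,np.median(P[m][:,2]))
```

```text
t 37.5 spl xy mm -190.7 0.2 z 0.2468 F feed/lat/z 0.13 -0.41 -1.26 Tz [-0.03  -0.098  0.025] w mm 45.8
((385.0466613769531, 241.10110473632812), (47.556827545166016, 18.22965431213379), 83.3790054321289) -0.09399044327381868 0.002213664779096525 0.08432885086980653
```

View pics/top9.png

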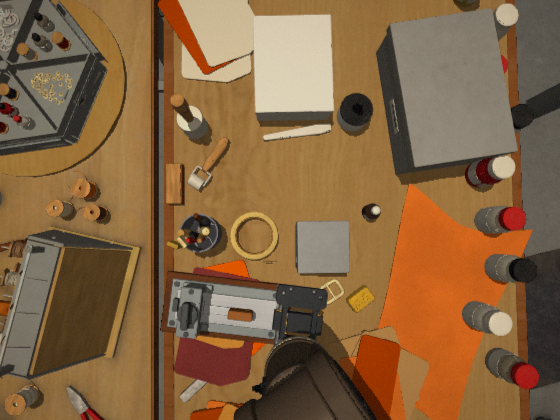

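View pics/side9.png

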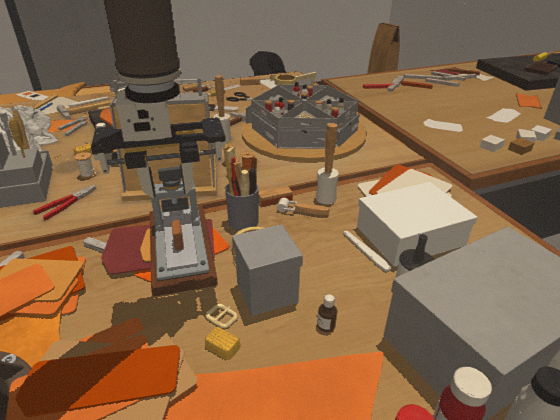

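Top view: the gauge grip at (240,314) lies flat on the bed, with its tip about 3 mm from the stop. The gripper is clear and the bystanders haven't moved.

```bash
python3 -c "
from cell import order
print(order.sign_off())"
```

```text
the job is handed in; nothing more can be done
None
```

I slid the gauge in flat until its tip met the end stop, then turned the knob clockwise in four steps, about 1.33 rad in all. I tugged the gauge after every step, then let go and handed the job in at about 37.6 s.

- **Drag:** the last tug pulled 5.7–6.0 N (one reading 7.8 N) while the gripper was lifting the grip by about 2 N. Corrected for that lift, the drag is about 6.6–7 N, so the foot presses with about 5.6 N. An earlier tug with more lift gave the same figure.
- **Position:** the last camera check puts the tip about 3 mm from the stop and 2 mm off the bed's middle line. The blade lies flat, the gripper is clear, and the bystanders looked unmoved.
- **What disagreed:** pushing the gauge back after the last tug stuck at first, with about 17 N along the blade and 18 N vertically at the wrist. I eased off and pushed again while lifting slightly. I did not repeat the tug after that, nor after letting go.

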